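Seat a housing on a narrow rest and preload it by three ratchet clicks

ROBOT

A 6-joint arm with a two-finger parallel gripper is mounted at the origin on a cart in front of the work surface, level with it; the furniture and walls round the work are solid. World frame = base frame: x ahead of the robot, y to its left, z up, the work surface at z = 0. Lengths are in m, angles in degrees, forces in N, time in s.
With the tool pointing down it reaches from about 0.325 to 1 m from the base axis. Payload 5.1 kg.
Tool frame: the origin (TCP) lies between the finger pads; the fingertips stand 8 mm ahead of it and the grasp point (between the pads) lies 11 mm behind it; z points along the fingers, y is the direction in which the jaws open and shut (so a half turn about z gives the same grasp; the last joint's range is limited). The gripper opens to 85 mm and grips with 20 to 120 N. Pads are 22 mm wide; open, the fingers measure 114 mm over their backs; the gripper's body (76 mm by 85 mm) begins 54 mm behind the grasp point. The pads swing forward as they close: fully open they stand 13 mm farther back than shut.
Start: joints at [-79.217, 7.093, 94.555, -0, 78.352, -4.733], TCP at [0.174, -0.626, 0.239] pointing down, gripper open.
Joint ranges: [-149.61, 149.61], [-58.7, 133.49], [1.44, 155.28], [-77.14, 257.14], [18.33, 153.61], [-166.67, 166.67]. Speed limits (degrees/s): [147.25, 147.25, 180, 180, 180, 180].

INTERFACE

Orientations are given as [roll, pitch, yaw] about the fixed x, y, z axes, in that order (R = Rz(yaw) Ry(pitch) Rx(roll)).
In Python, from rig import ctrl, imaging, hand_in, finder gives the robot as it stands. The module is installed in compiled form; this text tells all that it offers.
- The arm moves only by the shell command python3 -m handwheel 'ROWS' [FORCE]. ROWS is JSON, a list of rows, each an object of numbers: "hand": the gripper command: -1 is fully open, 1 is shut, values between are in proportion; "x", "y", "z": the shift along the tool's x, y, z in m; "spin": the turn about the tool's z in degrees. A call has 1 to 20 rows; each row shifts and turns the commanded pose from where the row before left it, along the tool's axes as they then stand; what a row does not reach is not made up. A row lasts 1/10 s, in which the tool goes at most 50 mm and 8.59 degrees, less where a joint would pass 70% of its speed; a pose out of reach is approached as far as the arm can. A call is refused whole if a number of a shift passes 0.05 or a number of a turn 8.59, either way. A call with a gripper value outside its range is refused whole. The fingers move at their own pace and stop on an object; FORCE is the grip in N (left out, the last holds). Time passes only in rows, so rows that do not move let the fingers close. It gives the time, the measured TCP pose, the force and the opening at its end, in the units of the state.
- ctrl.read_state(): the state, without advancing time (a new reading comes with each control period).
- imaging.snapshot(name): name is "scene" or "top"; returns a dict with "color" (480x640x3 uint8, red, green, blue), "fovy" (degrees; the focal length in pixels is half the picture's height over the tangent of half this angle, whatever the lens; pixels are square), "cx", "cy" (the principal point, pixels), "k1" (the pictures are not rectified: a ray, as slopes to the right and down, at radius r is drawn at 1 + k1 r^2 times it, then the intrinsics apply), "R" (3x3) and "t" (3): a world point X has camera coordinates R X + t. Camera axes: x right, y down, z forward; pixel columns grow to the right and rows downward; lengths in m; the calibration is good to about 2 mm. A picture is of the moment at which its call begins. There is no depth.
- hand_in(): hands the job in, once; it reports no verdict.
Trained networks look in a picture, given as the dict that the camera call returned (one of the last four; its "shot" number tells which), for a name from the list of things; names that differ only in an ending like _2 or _b are one class to them, and where a whole thing is asked for, a point or a joint stands for the part that bears it (a point fixed in the world has none). Each returns a list of dicts, best first, with "score" (0 to 1); they miss things now and then, are a little off and sometimes report something else, mostly with a low value. They report only what shows in the picture. A call takes as long as a camera call. They do not tell look-alikes from the thing itself.
- finder.regions_of(picture, query): "pixels" (480x640 bool, what is visible of it) and "pixel" ([row, column] in pixels, amid what is visible of it).
The state is a dict: "clock": time; "qpos": joint angles; "joint_vel": joint speeds; "effort": joint torques, N m; "tool_pos": TCP position; "tool_rot": TCP orientation; "contact_force": force on the tool from outside, world axes, zero at the start; "torque": the same for the moment, N m; "grip_width": opening from 0.0 (shut) to 1.0 (fully open).
Only numpy, scipy, OpenCV 4.12 (cv2) and the standard library are available. Lean on these libraries where they do the work, as an engineer would, in place of code of your own. Each camera call takes 0.05 s, during which the arm holds its last target.

TASK

Stand the small machined housing upright on the narrow raised steel rest of the ratchet clamp fixture, its long side along the rest, between the end stop and the sprung pad, and let go of it. Then take the black knob of the ratchet lever and swing it clockwise (seen from above) exactly three clicks, so that the pad presses the housing against the stop; a fourth click is too many and the ratchet does not go back. The program finishes while still holding the knob there, the lever at rest; leave the V-block, the brass fitting and the bearing alone.

Things in the scene. Friction and masses are not known exactly. Their poses are not given: they have to be found in the camera images.
- housing: the workpiece: grey machined housing, a box 42 (x) by 59 (y) by 29 mm high with a round boss (24 mm across, 10 mm high) in the middle of its top, 39 mm high in all, about 0.4 kg. Starts loose on the bench, upright. Origin: centre of its underside, z up, y along its 59 mm side. Grip it across the 42 mm side.
- fixture: grey ratchet clamp fixture fixed to the bench; base plate 130 (x) x 223 (y) x 12 mm. Origin on the bench; +y runs from lever end to stop, z up. In its frame (mm): rest 16 wide (x), y 40 to 86, top z 40; end stop face at y 92, 34 wide, top z 68; ram guide 40 wide, y -26 to -6, top z 74; lever axis x 0, y -68. Beside the rest (-x, +x) nothing stands above the plate.
- rest_top (a point): centre of the top face of the narrow rest, 40 mm above the bench, axes as the fixture's. Seated against the stop, the housing's origin lies here to within 1 mm; put down anywhere up to 15 mm short of the stop (-y), it is slid home along the rest by the pad.
- pad: dark steel pad (30 wide, 8 thick, z 41 to 65 mm) on the ram, pressing along fixture +y. Origin: middle of its back. The lever advances the ram 25 mm per rad; at lever 0 the pad's front is at fixture y 11 mm, 22 mm short of a housing seated at the stop. Spring-backed, 1.8 N/mm: about 7 to 17 N on the housing from the third click to the fourth.
- clamp_lever: the ratchet lever with its toothed wheel; origin on its vertical axis, 14 mm above the bench. A flat steel bar (z 32 to 40 mm) carries at 90 mm from the axis an upright black knob, 18 mm thick (21 mm at its head, the top 10 mm), from 38 to 88 mm above the bench. The knob can be gripped from above; being round it may turn between the fingers.
- grip_mid (a point): point on the knob's axis 60 mm above the bench: where to grip it
- lever_axis (a point): point on the lever's vertical axis, 40 mm above the bench; the knob's axis is 90 mm from it
- lever_angle (a joint): lever angle, rad, 0 to 1.6, growing clockwise from above; at q the knob lies from the axis in the direction 200 deg minus q (fixture frame, counterclockwise from +x). Starts free, at 0 to 0.2. Before a click the knob resists with 5 to 10 N, then the pawl falls and the lever jumps on by 0.1: at about 0.42, 0.70, 0.97 and 1.25, coming to rest near 0.53, 0.78, 1.05, 1.33. It cannot go back.
- bystander_vblock: steel V-block, 50 x 60 x 38 mm, bystander; origin under its centre
- bystander_fitting: brass hose fitting standing upright, 32 mm across, 45 mm high, bystander; origin under its centre
- bystander_bearing: ball bearing lying flat, 62 mm across, 14 mm high, bystander; origin under its centre
Not all that is in view belongs to the job. What is shaped like the housing but orange or purple is not meant.

How it is judged (in metres and radians):
On the way, in this order (a step that is already met when the one before it is completed fails the run):
1. the housing stands upright on the narrow rest, let go, lever not yet clicked (x of housing in the frame of rest_top between -0.008 and 0.008 m and y of housing in the frame of rest_top between -0.017 and 0.004 m and z of housing in the frame of rest_top between -0.004 and 0.004 m and angle between housing's own z axis and vertical below 0.1 rad and angle between the x axis of housing and the x axis of rest_top, either way round below 0.2 rad and contact force between the fingers and housing below 0.2 N and value of joint lever_angle below 0.42 rad), for 0.3 s.
2. first click (value of joint lever_angle above 0.47 rad), for 0.1 s.
3. second click (value of joint lever_angle above 0.75 rad), for 0.1 s.
At the end, for the whole second after the job is handed in: housing upright and square on the rest, centred across it within 8 mm, against the stop within 4 mm, pad pressing it with over 4 N, lever still and past the third click, short of the fourth (1.01 to 1.27 rad), fingers holding the lever with over 1 N and off the housing (x of housing in the frame of rest_top between -0.008 and 0.008 m and y of housing in the frame of rest_top between -0.004 and 0.004 m and z of housing in the frame of rest_top between -0.004 and 0.004 m and angle between housing's own z axis and vertical below 0.1 rad and angle between the x axis of housing and the x axis of rest_top, either way round below 0.2 rad and value of joint lever_angle between 1.01 and 1.27 rad and velocity of joint lever_angle between -0.05 and 0.05 rad/s and contact force between the fingers and clamp_lever above 1 N and contact force between pad and housing above 4 N and contact force between the fingers and housing below 0.2 N); the arm keeps its last pose, push and grip.
It fails at once if a fourth click (value of joint lever_angle above 1.29 rad).
It fails at once if the vblock was moved (distance of bystander_vblock from where it was at the start of the episode above 0.02 m).
It fails at once if the fitting was moved (distance of bystander_fitting from where it was at the start of the episode above 0.02 m).
It fails at once if the bearing was moved (distance of bystander_bearing from where it was at the start of the episode above 0.02 m).
It also fails if it takes over 69 s, if anything falls off the work surface, if the arm or the gripper's body presses on something with over 40 N, if the wrist force passes 120 N, or if a joint passes its speed limit or range.

## Working session

There is one attempt and no reset: what is moved stays moved. The work goes in short steps, Python scripts to look and compute and a shell command to move; the robot and the scene stay as the last step left them, time stands still between calls to the robot, and variables do not carry over. Pictures are saved under pics/ and viewed, and the job is handed in when it is done.

```bash
mkdir -p pics; ls; cat > h.py <<'E'
import numpy as np, cv2
from rig import ctrl, imaging, hand_in, finder
E
python3 - <<'E'
from h import *
s=ctrl.read_state(); print(s)
for n in ("scene","top"):
    p=imaging.snapshot(n); cv2.imwrite(f"pics/{n}0.png",p["color"][:,:,::-1])
    print(n,{k:v for k,v in p.items() if k!="color"})
    for q in ["housing","fixture","pad","clamp_lever","bystander_vblock","bystander_fitting","bystander_bearing"]:
        for r in finder.regions_of(p,q): print(q,round(r["score"],2),r["pixel"],r["pixels"].sum())
E
```

```text
pics
{'clock': 0.0, 'qpos': array([-7.92184988e+01,  7.13584503e+00,  9.46334978e+01,  2.07957807e-03,
        7.83540906e+01, -4.73363651e+00]), 'joint_vel': array([-0.051934  , -0.02437498, -0.01660643,  0.0206171 ,  0.01839798,
       -0.01764999]), 'effort': array([-1.09288353e-04, -4.23615503e+01, -3.65453625e+01, -6.64088680e-05,
        6.96933988e-03, -1.31690115e-05]), 'tool_pos': array([ 0.17372812, -0.62573134,  0.23803251]), 'tool_rot': array([-1.79877156e+02, -1.22150741e-02,  1.55147027e+01]), 'contact_force': array([ 0.07769191, -1.31831328,  0.92133486]), 'torque': array([0.03460829, 0.02749372, 0.02142723]), 'grip_width': 0.9998043930830618}
scene {'fovy': 56.500081446172715, 'cx': 322.3758455576493, 'cy': 239.65406699845437, 'k1': 0.010739881207758487, 'R': array([[ 0.88517869, -0.4652477 , -0.00180536],
       [-0.35524942, -0.67338048, -0.64834912],
       [ 0.30042724,  0.57454618, -0.76134103]]), 't': array([-0.32124628,  0.4729027 ,  0.55209077]), 'shot': 1}
housing 0.97 [282.6, 237.7] 686
housing 0.87 [212.2, 242.7] 552
housing 0.81 [241.3, 268.4] 553
housing 
[... 498 characters left out ...]
-02, -9.99603369e-01, -1.58584892e-03],
       [-9.97055077e-01,  2.81589159e-02, -7.13319598e-02],
       [ 7.13483231e-02, -4.24492614e-04, -9.97451371e-01]]), 't': array([0.35115615, 0.5696382 , 1.09510446]), 'shot': 2}
housing 0.93 [297.1, 277.5] 517
housing 0.86 [165.7, 288.5] 457
housing 0.68 [345.0, 309.1] 548
housing 0.61 [312.1, 225.4] 622
housing 0.57 [347.8, 193.2] 571
fixture 0.84 [223.8, 385.4] 6063
pad 0.75 [227.7, 423.4] 1205
pad 0.4 [221.4, 379.7] 49
pad 0.23 [221.8, 385.2] 6234
clamp_lever 0.6 [226.0, 419.1] 1068
bystander_vblock 0.6 [297.2, 275.8] 492
bystander_vblock 0.57 [218.6, 262.1] 693
bystander_fitting 0.46 [331.2, 431.5] 167
bystander_bearing 0.61 [335.1, 354.7] 555
```

View pics/scene0.png

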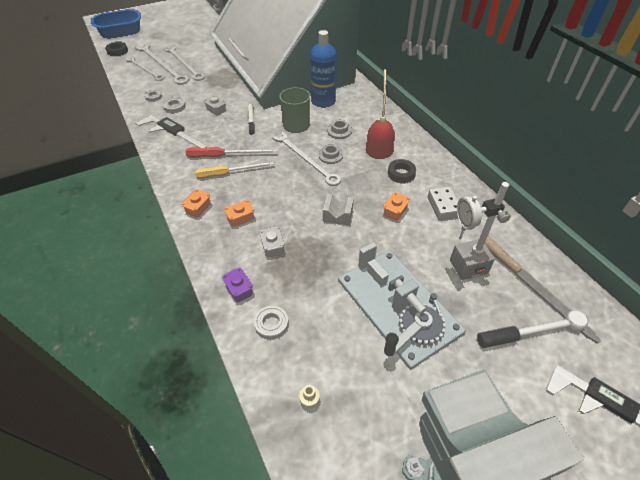

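View pics/top0.png

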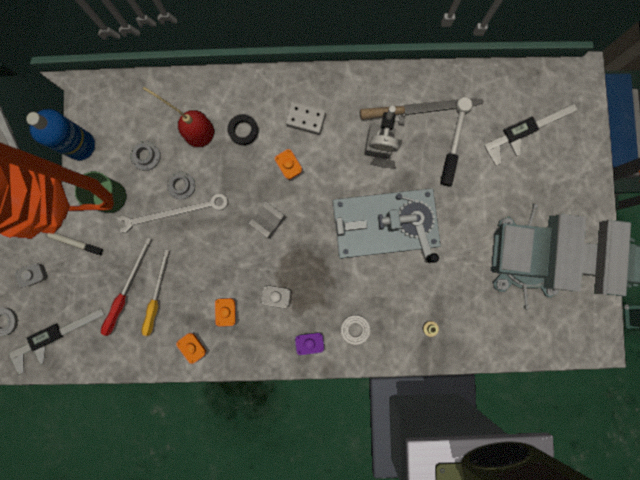

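The scene view shows five bossed boxes: orange at scene (column, row) (197,202), (240,212) and (397,205), purple at (237,284), grey at (272,241). In the top view the grey one is at (277,297). A further grey block stands at top (32,274), scene (215,104). The grey one at scene (272,241) fits the description; I'll check it in enlarged crops.

```bash
python3 - <<'E'
from h import *
a=cv2.imread("pics/scene0.png");b=cv2.imread("pics/top0.png")
c1=cv2.resize(a[215:265,240:300],(400,333),interpolation=3)
c2=cv2.resize(b[270:320,245:305],(400,333),interpolation=3)
c3=cv2.resize(a[85:125,190:240],(400,260),interpolation=3)
c4=cv2.resize(b[250:300,0:60],(400,260),interpolation=3)
cv2.imwrite("pics/crop1.png",np.vstack([np.hstack([c1,c2]),np.hstack([c3,c4])]))
f1=cv2.resize(b[170:280,320:450],(780,600)[::1],interpolation=3)
cv2.imwrite("pics/crop2.png",f1)
f1=cv2.resize(a[230:375,330:470],(580,600),interpolation=3)
cv2.imwrite("pics/crop3.png",f1)
E
```

```text
(no output)
```

View pics/crop1.png

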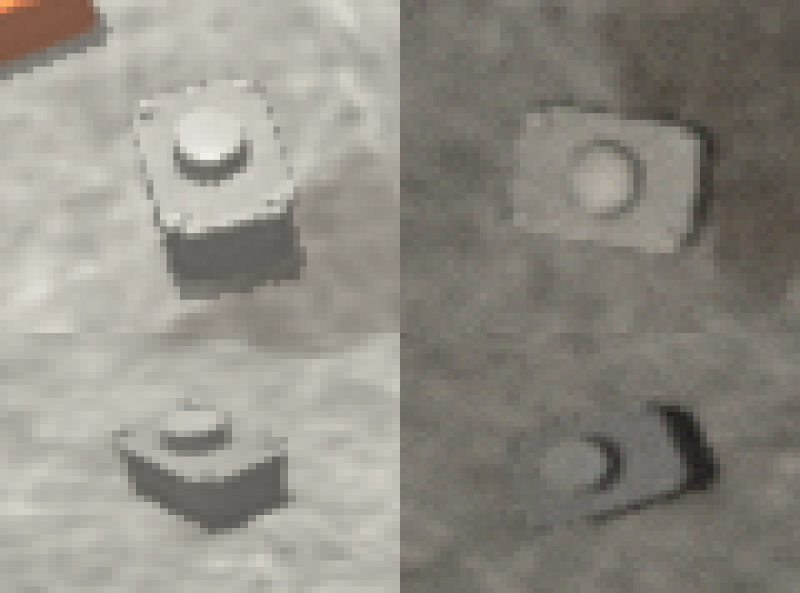

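View pics/crop2.png

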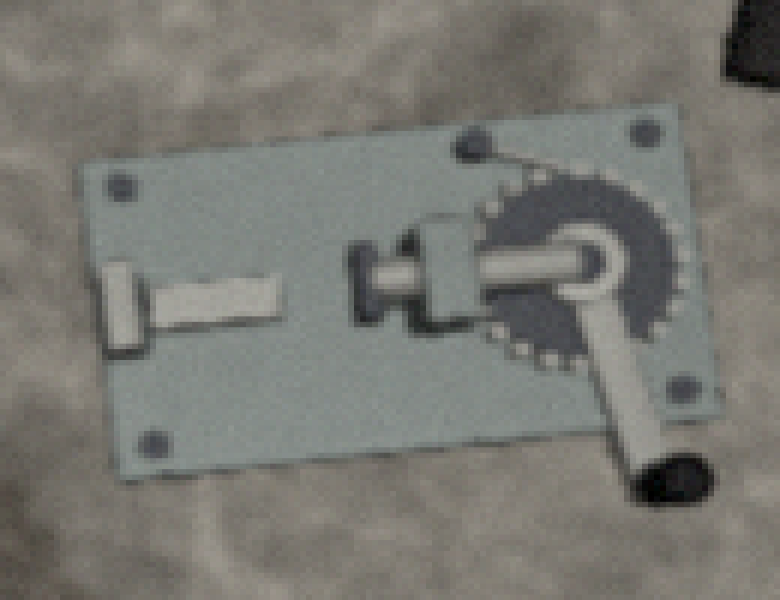

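View pics/crop3.png

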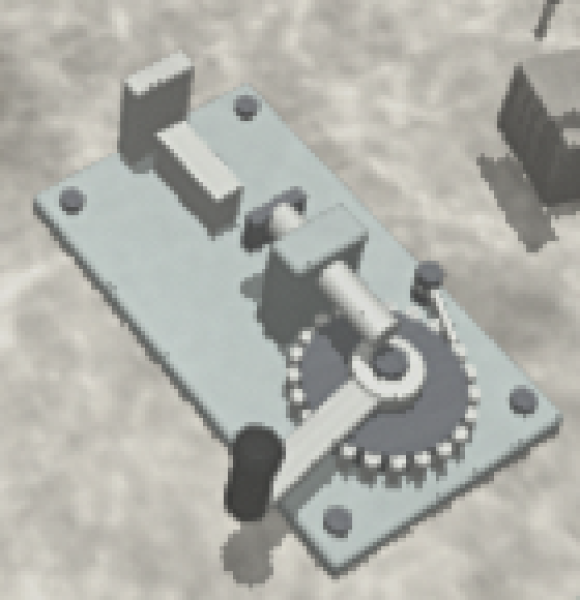

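```bash
cat >> h.py <<'E'
from scipy.optimize import least_squares, minimize
def proj(p,X):
    X=np.atleast_2d(X); c=X@np.array(p["R"]).T+p["t"]; s=c[:,:2]/c[:,2:]
    s=s*(1+p["k1"]*(s**2).sum(1,keepdims=True)); f=240/np.tan(np.radians(p["fovy"]/2))
    return s*f+[p["cx"],p["cy"]]   # col,row
def ray(p,px):
    f=240/np.tan(np.radians(p["fovy"]/2)); d=(np.array(px)-[p["cx"],p["cy"]])/f; s=d.copy()
    for _ in range(20): s=d/(1+p["k1"]*(s@s))
    R=np.array(p["R"]); v=R.T@np.r_[s,1]; return -R.T@np.array(p["t"]),v
def onplane(p,px,z):
    o,v=ray(p,px); return o+v*(z-o[2])/v[2]
def T(x,y,yaw,P):
    P=np.atleast_2d(P); c,s=np.cos(yaw),np.sin(yaw)
    return np.c_[x+c*P[:,0]-s*P[:,1],y+s*P[:,0]+c*P[:,1],P[:,2]]
def box(x,y,z0,z1): return np.array([[a,b,c] for a in(-x,x) for b in(-y,y) for c in(z0,z1)])
a_=np.linspace(0,2*np.pi,24,endpoint=False)
HP=[box(.021,.0295,0,.029),np.array([[.012*np.cos(a),.012*np.sin(a),z] for a in a_ for z in(.029,.039)])]
def sil(p,parts,x,y,yaw,z=0,S=8):
    m=np.zeros((480,640),np.uint8)
    tot=np.zeros((480,640),np.float32)
    for P in parts:
        q=proj(p,T(x,y,yaw,P+[0,0,z])); h=cv2.convexHull((q*16).round().astype(np.int32))
        cv2.fillConvexPoly(m,h,255,cv2.LINE_AA,4)
    return m/255.
def fit(p,mask,parts,x0,z=0):
    mask=mask.astype(float); best=None
    for yaw in np.radians(np.arange(0,180,15)):
        r=minimize(lambda v:np.abs(sil(p,parts,v[0]/100,v[1]/100,v[2],z)-mask).sum(),[x0[0]*100,x0[1]*100,yaw],method="Nelder-Mead",
          options=dict(initial_simplex=[[x0[0]*100,x0[1]*100,yaw],[x0[0]*100+1,x0[1]*100,yaw],[x0[0]*100,x0[1]*100+1,yaw],[x0[0]*100,x0[1]*100,yaw+.2]]))
        if best is None or r.fun<best.fun: best=r
    return best.x[0]/100,best.x[1]/100,np.degrees(best.x[2])%180,best.fun/mask.sum()
E
cat > a.py <<'E'
from h import *
ps={n:imaging.snapshot(n) for n in("scene","top")}
for n,p in ps.items():
    for r in finder.regions_of(p,"housing"):
        x0=onplane(p,[r["pixel"][1],r["pixel"][0]],.015)
        print(n,r["pixel"],r["score"],np.round(fit(p,r["pixels"],HP,x0),4))
# fixture
pts={"top":[((133,262),(17,92,68)),((143,347),(-17,92,68)),((278,274),(8,40,40)),((280,312),(-8,40,40)),((150,287),(8,86,40)),((158,328),(-8,86,40)),
 ((423,220),(20,-6,74)),((470,217),(20,-26,74)),((478,320),(-20,-26,74)),((430,325),(-20,-6,74)),
 ((80,165),(65,1,12)),((678,103),(65,0,12)),((720,415),(-65,0,12)),((120,480),(-65,1,12))],
"scene":[((135,97),(-17,92,68)),((193,68),(17,92,68)),((157,133),(-8,86,40)),((180,122),(8,86,40)),((240,187),(8,40,40)),((212,198),(-8,40,40)),
 ((268,238),(-20,-6,74)),((335,203),(20,-6,74)),((300,272),(-20,-26,74)),((368,237),(20,-26,74)),
 ((35,205),(-65,1,12)),((245,85),(65,1,12)),((560,418),(65,0,12)),((335,575),(-65,0,12))]}
def res(v,ns):
    o=[]
    for n in ns:
        for (u,w),P in pts[n]:
            px=np.array([320+(u+.5)/6-.5,170+(w+.5)*110/600-.5]) if n=="top" else np.array([330+(u+.5)*140/580-.5,230+(w+.5)*145/600-.5])
            P=np.array(P,float)
            if P[2]==12: P[1]=v[3]*1000-223*(1-P[1])
            o.append((proj(ps[n],T(v[0],v[1],v[2],P/1000))[0]-px))
    return np.array(o)
for ns in (["top"],["scene"],["top","scene"]):
    r=least_squares(lambda v:res(v,ns).ravel(),[.45,-.15,0,.1],loss="soft_l1")
    print(ns,r.x,np.degrees(r.x[2]));print(np.round(res(r.x,ns).T,1))
E
python3 a.py
```

```text
scene [201.1, 194.7] 0.94 [  0.3686   0.6191 153.5821   0.3552]
scene [203.8, 395.6] 0.82 [  0.7611   0.4032 136.9685   0.3922]
scene [215.0, 240.1] 0.72 [ 0.4422  0.5429 79.6584  0.27  ]
scene [241.4, 271.2] 0.71 [  0.4723   0.4364 164.2065   0.247 ]
scene [283.5, 235.8] 0.62 [  0.3712   0.3687 176.083    0.3117]
top [162.4, 289.6] 0.82 [  0.7588   0.4032 110.732    0.2722]
top [313.2, 226.4] 0.76 [ 0.4379  0.5454 91.6267  0.1684]
top [296.7, 273.6] 0.68 [  0.4692   0.4349 170.9225   0.3089]
top [349.5, 191.7] 0.66 [  0.3642   0.6202 121.6972   0.2043]
top [348.0, 307.5] 0.64 [0.3673 0.3648 2.4636 0.2537]
top [220.6, 387.8] 0.39 [6.628000e-01 1.400000e-01 1.783429e+02 8.891000e-01]
['top'] [0.6207436  0.19770137 0.08416337 0.10522442] 4.822205754768077
[[-0.2  0.1 -0.   0.6 -0.2 -0.7 -1.3  0.5  1.5 -0.1 -0.9  0.6  1.2 -0.7]
 [-0.7  0.   0.2  0.7  0.3  0.2 -0.  -0.6 -0.2 -0.1 -0.8 -0.6  1.   0.6]]
['scene'] [0.62176029 0.19425153 0.08783082 0.10324233] 5.032335089439665
[[-0.3  0.1 -1.   0.1  0.3  0.3 -0.7  0.8 -1.1  0.2 -1.3  0.4  2.2  0.3]
 [ 0.  -0.5  0.4 -0.5 -0.   1.1  1.2 -0.5  1.  -0.9 -1.6 -0.5  0.4 -0.2]]
['top', 'scene'] [0.62142432 0.19591258 0.08497491 0.1038889 ] 4.86870390109077
[[ 0.7  0.9  0.8  1.4  0.6  0.2 -0.5  1.3  2.4  0.8  0.5  1.9  2.6  0.8
  -0.8 -0.4 -1.5 -0.4 -0.3 -0.3 -1.4  0.1 -1.9 -0.5 -2.  -0.2  1.1 -0.9]
 [-1.  -0.3 -0.1  0.4 -0.1 -0.1 -0.4 -0.9 -0.6 -0.4 -1.1 -1.   0.6  0.3
  -0.6 -1.1 -0.2 -1.  -0.6  0.4  0.5 -1.1  0.4 -1.5 -2.5 -1.2 -0.3 -1.2]]
```

```bash
cat > b.py <<'E'
from h import *
ps={n:imaging.snapshot(n) for n in("scene","top")}
print("far grey",onplane(ps["top"],[32,274],.03),onplane(ps["scene"],[215,104],.02))
# housing corners; unit guess: yaw ~ 170
S=lambda u,w:(240+(u+.5)*60/400-.5,215+(w+.5)*50/333-.5)
Tt=lambda u,w:(245+(u+.5)*60/400-.5,270+(w+.5)*50/333-.5)
c={"scene":[S(140,100),S(262,83),S(295,207),S(160,230)],"top":[Tt(125,108),Tt(303,127),Tt(280,250),Tt(113,228)]}
for n in c:
    q=np.array([onplane(ps[n],x,.029) for x in c[n]]);print(n,np.round(q[:,:2],4).tolist(),q.mean(0))
    e=[np.linalg.norm(q[i]-q[i-1]) for i in range(4)];print(np.round(e,4))
    for i in range(4): d=q[i]-q[i-1];print(np.degrees(np.arctan2(d[1],d[0]))%180)
print(onplane(ps["scene"],S(180,298),0),onplane(ps["scene"],S(300,277),0))
print("boss",onplane(ps["scene"],S(210,130),.039),onplane(ps["top"],Tt(203,178),.039))
p=ps["top"];a=p["color"][:,:,::-1]
cv2.imwrite("pics/c4.png",cv2.resize(np.ascontiguousarray(a[275:320,250:300]),(666,600),interpolation=cv2.INTER_CUBIC))
a=ps["scene"]["color"][:,:,::-1]
cv2.imwrite("pics/c5.png",cv2.resize(np.ascontiguousarray(a[220:265,250:300]),(666,600),interpolation=cv2.INTER_CUBIC))
E
python3 b.py
```

```text
far grey [0.53040222 0.96191529 0.03      ] [0.53144542 0.96629113 0.02      ]
scene [[0.4602, 0.4628], [0.497, 0.4515], [0.4851, 0.4004], [0.4453, 0.4112]] [0.4719036  0.43146715 0.029     ]
[0.0538 0.0385 0.0525 0.0413]
73.82642799673037
162.94553789126786
76.87940444179567
164.82898952216274
top [[0.4923, 0.4599], [0.4847, 0.4033], [0.4459, 0.4116], [0.4543, 0.4646]] [0.46933361 0.43486143 0.029     ]
[0.0383 0.0571 0.0397 0.0536]
173.04496320302442
82.3600990165844
167.97434022312137
80.99166743984252
[0.44675497 0.40645954 0.        ] [0.4829796  0.39669578 0.        ]
boss [0.47196198 0.43261117 0.039     ] [0.46969055 0.43465562 0.039     ]
```

View pics/c4.png

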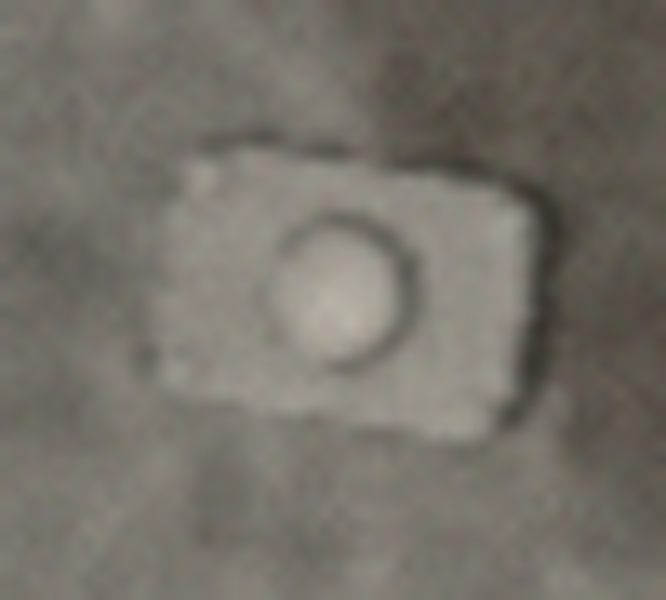

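View pics/c5.png

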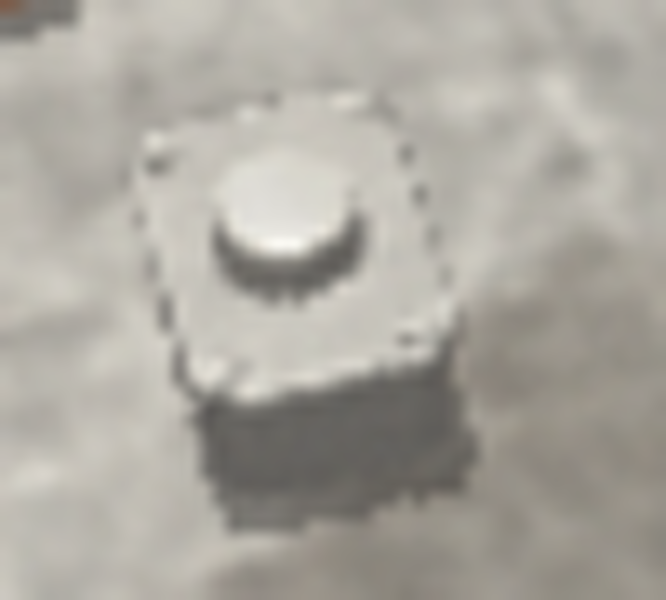

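The grey housing is confirmed: an upright 42x59 box with a boss at about (0.471, 0.433). The other grey block is smaller and out of reach at 1.1 m. First I turn the tool.

```bash
cat > w.py <<'E'
import sys
from h import *
s=ctrl.read_state(); print("t %.2f pos %s rot %s F %s gw %.3f q %s"%(s["clock"],np.round(s["tool_pos"],4),np.round(s["tool_rot"],2),np.round(s["contact_force"],1),s["grip_width"],np.round(s["qpos"],0)))
if len(sys.argv)>3:
    from scipy.spatial.transform import Rotation as Ro
    R=Ro.from_euler("xyz",s["tool_rot"],degrees=True).as_matrix()
    d=np.array([float(v) for v in sys.argv[1:4]])-s["tool_pos"]; print("tool shift",np.round(R.T@d,4), "spin for yaw", (s["tool_rot"][2]-float(sys.argv[4])) if len(sys.argv)>4 else "")
E
python3 -m handwheel '[{"hand":-1,"spin":-8},{"hand":-1,"spin":-8},{"hand":-1,"spin":-8},{"hand":-1,"spin":-8},{"hand":-1,"spin":-8},{"hand":-1,"spin":-8},{"hand":-1,"spin":-8},{"hand":-1,"spin":-8}]' 40; python3 w.py 0.42 -0.3 0.28 80
python3 - <<'E'
from h import *
p=imaging.snapshot("top")
for c in [(495,260),(560,290),(560,215)]: print(onplane(p,c,.12))
E
```

```text
t 1.10 pos [ 0.1738 -0.6263  0.2393] rot [-180.     -0.     15.52] F [ 0.1 -0.4  1.1] gw 0.999 q [-79.   7.  95.   0.  78.  -5.]
tool shift [ 0.3245 -0.2486 -0.0407] spin for yaw -64.4849126503568
[ 0.53026533 -0.00612059  0.12      ]
[ 0.46737642 -0.13297147  0.12      ]
[ 0.61583267 -0.1419586   0.12      ]$[0]: bad value
```

```bash
python3 -m handwheel '[{"hand":-1.0,"x":0.0,"y":0.0,"z":0.0,"spin":-8.0}]' 40; python3 w.py
```

```text
clock: 1.25
tool_pos: [0.1738, -0.6263, 0.2393]
tool_rot: [-180.0, 0.0, 23.7]
contact_force: [-1.1, -0.2, -0.0]
grip_width: 1.0
t 1.25 pos [ 0.1738 -0.6263  0.2393] rot [-180.      0.     23.72] F [-1.1 -0.2 -0. ] gw 1.000 q [-79.   7.  95.  -0.  78. -13.]
```

```bash
python3 -m handwheel '[{"hand":-1,"x":0,"y":0,"z":-0.01,"spin":-8},{"hand":-1,"x":0,"y":0,"z":-0.01,"spin":-8},{"hand":-1,"x":0,"y":0,"z":-0.01,"spin":-8},{"hand":-1,"x":0,"y":0,"z":-0.01,"spin":-8},{"hand":-1,"x":0,"y":0,"z":-0.01,"spin":-8},{"hand":-1,"x":0,"y":0,"z":-0.01,"spin":-8},{"hand":-1,"x":0,"y":0,"z":0,"spin":-8}]'; python3 w.py 0.4 -0.45 0.3 80
```

```text
clock: 1.95
tool_pos: [0.174, -0.627, 0.3016]
tool_rot: [179.9, 0.2, 79.8]
contact_force: [0.9, 0.2, 0.4]
grip_width: 0.998
t 1.95 pos [ 0.174  -0.627   0.3016] rot [179.93   0.18  79.85] F [0.9 0.2 0.4] gw 0.998 q [-79.   5.  91.  -0.  84. -69.]
tool shift [0.2141 0.1913 0.0011] spin for yaw -0.15221851116285734
```

```bash
python3 -m handwheel '[{"hand":-1,"x":0.03,"y":0.027,"z":0,"spin":0},{"hand":-1,"x":0.03,"y":0.027,"z":0,"spin":0},{"hand":-1,"x":0.03,"y":0.027,"z":0,"spin":0},{"hand":-1,"x":0.03,"y":0.027,"z":0,"spin":0},{"hand":-1,"x":0.03,"y":0.027,"z":0,"spin":0},{"hand":-1,"x":0.03,"y":0.027,"z":0,"spin":0},{"hand":-1,"x":0.03,"y":0.027,"z":0,"spin":0},{"hand":-1,"x":0.04,"y":-0.007,"z":0,"spin":0},{"hand":-1,"x":0.04,"y":-0.007,"z":0,"spin":0},{"hand":-1,"x":0.04,"y":-0.007,"z":0,"spin":0},{"hand":-1,"x":0.04,"y":-0.007,"z":0,"spin":0},{"hand":-1,"x":0.04,"y":-0.007,"z":0,"spin":0},{"hand":-1,"x":0.04,"y":-0.007,"z":0,"spin":0},{"hand":-1,"x":0.04,"y":-0.007,"z":0,"spin":0},{"hand":-1,"x":0.04,"y":-0.007,"z":0,"spin":0}]'; python3 w.py 0.471 0.4335 0.2 80
```

```text
clock: 3.45
tool_pos: [0.4007, -0.1278, 0.2995]
tool_rot: [179.9, 0.0, 79.5]
contact_force: [0.7, -0.0, -0.1]
grip_width: 1.002
t 3.45 pos [ 0.4007 -0.1278  0.2995] rot [179.95   0.    79.49] F [ 0.7 -0.  -0.1] gw 1.002 q [-25. -25. 118.   0.  88. -15.]
tool shift [ 0.5647 -0.0334  0.0995] spin for yaw -0.5123707144103804
```

```bash
python3 -m handwheel '[{"hand":-1,"x":0.04,"y":-0.002,"z":0,"spin":0},{"hand":-1,"x":0.04,"y":-0.002,"z":0,"spin":0},{"hand":-1,"x":0.04,"y":-0.002,"z":0,"spin":0},{"hand":-1,"x":0.04,"y":-0.002,"z":0,"spin":0},{"hand":-1,"x":0.04,"y":-0.002,"z":0,"spin":0},{"hand":-1,"x":0.04,"y":-0.002,"z":0.01,"spin":0},{"hand":-1,"x":0.04,"y":-0.002,"z":0.01,"spin":0},{"hand":-1,"x":0.04,"y":-0.002,"z":0.01,"spin":0},{"hand":-1,"x":0.04,"y":-0.002,"z":0.01,"spin":0},{"hand":-1,"x":0.04,"y":-0.002,"z":0.01,"spin":0},{"hand":-1,"x":0.04,"y":-0.002,"z":0.01,"spin":0},{"hand":-1,"x":0.04,"y":-0.002,"z":0.02,"spin":0},{"hand":-1,"x":0.04,"y":-0.002,"z":0.02,"spin":0},{"hand":-1,"x":0.04,"y":-0.002,"z":0.02,"spin":0},{"hand":-1,"x":0,"y":0,"z":0.03,"spin":0},{"hand":-1,"x":0,"y":0,"z":0.03,"spin":0},{"hand":-1,"x":0,"y":0,"z":0,"spin":0}]'; python3 w.py 0.471 0.4335 0.06 80
python3 - <<'E'
from h import *
o=[]
for n,(r,c) in (("scene",(160,190)),("top",(230,200))):
    p=imaging.snapshot(n); o.append(cv2.resize(np.ascontiguousarray(p["color"][r:r+120,c:c+160,::-1]),(640,480),interpolation=3)[:,:])
    print(n,proj(p,[ctrl.read_state()["tool_pos"]]))
cv2.imwrite("pics/d1.png",cv2.resize(np.hstack(o),(800,300)))
E
```

```text
clock: 5.15
tool_pos: [0.4725, 0.4246, 0.1136]
tool_rot: [-179.6, 0.4, 79.6]
contact_force: [-0.6, -0.6, -0.6]
grip_width: 1.0
t 5.15 pos [0.4725 0.4246 0.1136] rot [-179.6     0.44   79.55] F [-0.6 -0.6 -0.6] gw 1.000 q [ 37.  12. 102.  -0.  67.  48.]
tool shift [ 0.0089 -0.0027  0.0535] spin for yaw -0.4480502243371518
scene [[269.87719651 209.4280594 ]]
top [[275.5931482  294.54653291]]
```

View pics/d1.png

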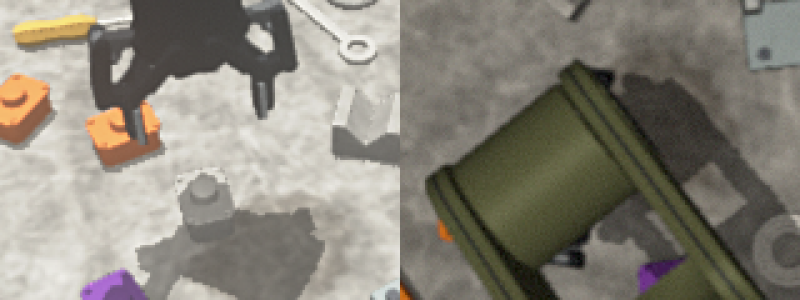

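```bash
python3 - <<'E'
from h import *
p=imaging.snapshot("scene");s=ctrl.read_state();t=s["tool_pos"];d=np.array([.983,-.18,0])
for dz in (-.008,0,.005,.01): print(dz,*[proj(p,[t+[0,0,dz]+k*d])[0].round(1) for k in(-.05,-.0425,.0425,.05)])
cv2.imwrite("pics/d2.png",cv2.resize(np.ascontiguousarray(p["color"][170:250,225:315,::-1]),(675,600),interpolation=3))
E
python3 -m handwheel '[{"hand":-1,"x":0.009,"y":-0.003,"z":0.02,"spin":-0.4},{"hand":-1,"x":0,"y":0,"z":0.02,"spin":0},{"hand":-1,"x":0,"y":0,"z":0.02,"spin":0},{"hand":-1,"x":0,"y":0,"z":0.02,"spin":0},{"hand":-1,"x":0,"y":0,"z":0.01,"spin":0},{"hand":-1,"x":0,"y":0,"z":0,"spin":0},{"hand":-1,"x":0,"y":0,"z":0,"spin":0}]'; python3 w.py 0.4715 0.4335 0.012 80
python3 - <<'E'
from h import *
p=imaging.snapshot("scene")
cv2.imwrite("pics/d3.png",cv2.resize(np.ascontiguousarray(p["color"][190:280,220:320,::-1]),(666,600),interpolation=3))
E
```

```text
-0.008 [245.  215.6] [249.  214.8] [292.4 205.2] [296.1 204.4]
0 [244.5 212.7] [248.4 211.8] [292.1 202.3] [295.9 201.4]
0.005 [244.1 210.8] [248.1 210. ] [292.  200.4] [295.8 199.6]
0.01 [243.7 209. ] [247.7 208.1] [291.8 198.5] [295.7 197.7]
clock: 6.0
tool_pos: [0.4752, 0.4364, 0.0312]
tool_rot: [179.9, -0.1, 79.9]
contact_force: [-0.0, -0.1, 0.2]
grip_width: 0.998
t 6.00 pos [0.4752 0.4364 0.0312] rot [ 1.799e+02 -1.100e-01  7.991e+01] F [-0.  -0.1  0.2] gw 0.998 q [ 38.  18. 103.  -0.  59.  48.]
tool shift [-0.0036 -0.0031  0.0192] spin for yaw -0.0938634976996724
```

View pics/d2.png

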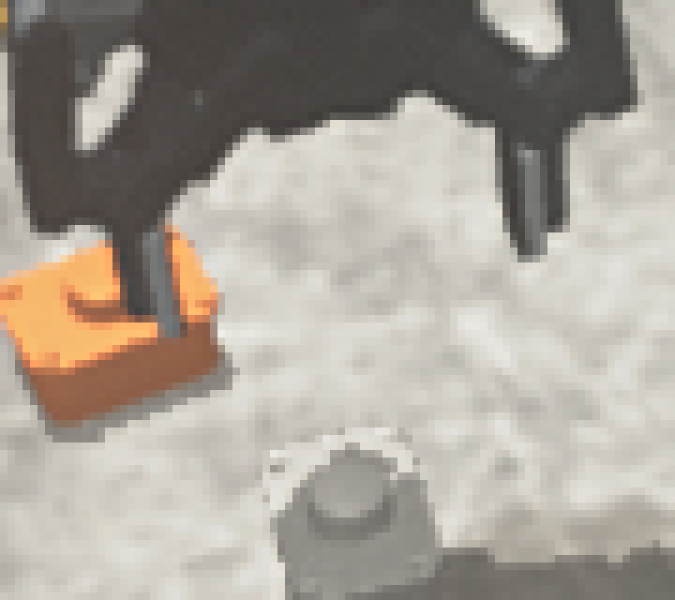

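View pics/d3.png

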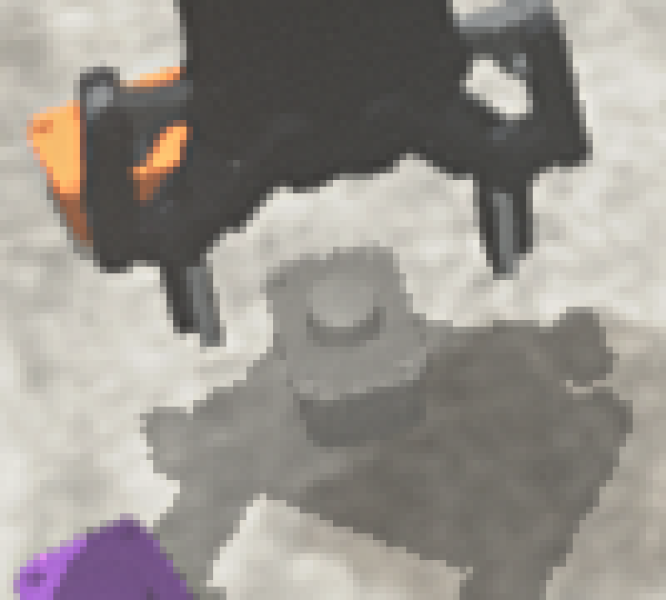

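```bash
python3 -m handwheel '[{"hand":-1,"x":-0.0035,"y":-0.003,"z":0.005,"spin":0},{"hand":-1,"x":0,"y":0,"z":0.005,"spin":0},{"hand":-1,"x":0,"y":0,"z":0.005,"spin":0},{"hand":-1,"x":0,"y":0,"z":0.005,"spin":0},{"hand":-1,"x":0,"y":0,"z":0,"spin":0},{"hand":-1,"x":0,"y":0,"z":0,"spin":0}]'; python3 w.py 0.4715 0.4335 0.009 80
```

```text
clock: 6.65
tool_pos: [0.4704, 0.4328, 0.0089]
tool_rot: [-180.0, 0.0, 79.9]
contact_force: [0.3, 0.5, 0.2]
grip_width: 1.0
t 6.65 pos [0.4704 0.4328 0.0089] rot [-1.7998e+02  3.0000e-02  7.9920e+01] F [0.3 0.5 0.2] gw 1.000 q [ 38.  19. 104.   0.  57.  48.]
tool shift [ 0.0009  0.001  -0.0001] spin for yaw -0.0823393085826325
```

```bash
python3 -m handwheel '[{"hand":-0.2,"x":0,"y":0,"z":0,"spin":0},{"hand":-0.1,"x":0,"y":0,"z":0,"spin":0},{"hand":0,"x":0,"y":0,"z":0,"spin":0},{"hand":0.1,"x":0,"y":0,"z":0,"spin":0},{"hand":0.3,"x":0,"y":0,"z":0,"spin":0},{"hand":1,"x":0,"y":0,"z":0,"spin":0},{"hand":1,"x":0,"y":0,"z":0,"spin":0},{"hand":1,"x":0,"y":0,"z":0,"spin":0},{"hand":1,"x":0,"y":0,"z":0,"spin":0}]' 50; python3 w.py
python3 - <<'E'
from h import *
p=imaging.snapshot("scene")
cv2.imwrite("pics/d4.png",cv2.resize(np.ascontiguousarray(p["color"][190:280,220:320,::-1]),(666,600),interpolation=3))
E
```

```text
clock: 7.55
tool_pos: [0.4708, 0.4332, 0.0098]
tool_rot: [180.0, -0.0, 79.9]
contact_force: [0.1, 0.8, 3.8]
grip_width: 0.486
t 7.55 pos [0.4708 0.4332 0.0098] rot [ 1.7997e+02 -4.0000e-02  7.9920e+01] F [0.1 0.8 3.8] gw 0.486 q [ 38.  19. 104.   0.  57.  48.]
```

View pics/d4.png

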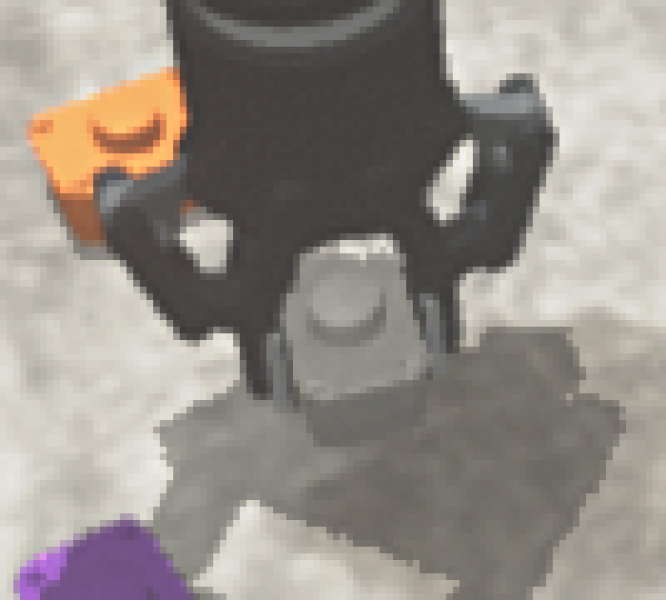

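```bash
python3 -m handwheel '[{"hand":1,"x":0,"y":0,"z":-0.01,"spin":0},{"hand":1,"x":0,"y":0,"z":-0.02,"spin":0},{"hand":1,"x":0,"y":0,"z":-0.03,"spin":0},{"hand":1,"x":0,"y":0,"z":-0.03,"spin":0},{"hand":1,"x":0,"y":0,"z":-0.02,"spin":-5},{"hand":1,"x":0,"y":0,"z":0,"spin":-5},{"hand":1,"x":0,"y":0,"z":0,"spin":-5},{"hand":1,"x":0,"y":0,"z":0,"spin":0}]'; python3 w.py 0.6164 0.2533 0.12 94.9
```

```text
clock: 8.4
tool_pos: [0.4697, 0.4321, 0.1183]
tool_rot: [-179.9, 0.1, 94.9]
contact_force: [0.1, 0.3, -2.6]
grip_width: 0.483
t 8.40 pos [0.4697 0.4321 0.1183] rot [-1.7989e+02  8.0000e-02  9.4910e+01] F [ 0.1  0.3 -2.6] gw 0.483 q [ 38.  11. 102.  -0.  67.  33.]
tool shift [-0.1907  0.1309 -0.0017] spin for yaw 0.007174206878076461
```

```bash
python3 -m handwheel '[{"hand":1,"x":-0.02,"y":0.013,"z":0,"spin":0},{"hand":1,"x":-0.025,"y":0.018,"z":0,"spin":0},{"hand":1,"x":-0.025,"y":0.018,"z":0,"spin":0},{"hand":1,"x":-0.03,"y":0.02,"z":0,"spin":0},{"hand":1,"x":-0.03,"y":0.02,"z":0,"spin":0},{"hand":1,"x":-0.025,"y":0.018,"z":0,"spin":0},{"hand":1,"x":-0.02,"y":0.013,"z":0,"spin":0},{"hand":1,"x":-0.016,"y":0.01,"z":0,"spin":0},{"hand":1,"x":0,"y":0,"z":0,"spin":0},{"hand":1,"x":0,"y":0,"z":0,"spin":0},{"hand":1,"x":0,"y":0,"z":0,"spin":0}]'; python3 w.py 0.6164 0.2533 0.07 94.9
python3 - <<'E'
from h import *
for n,(r,c) in (("scene",(200,320)),("top",(160,310))):
    p=imaging.snapshot(n); cv2.imwrite(f"pics/e1{n}.png",cv2.resize(np.ascontiguousarray(p["color"][r:r+120,c:c+150,::-1]),(750,600),interpolation=3))
E
```

```text
clock: 9.5
tool_pos: [0.6156, 0.2544, 0.1189]
tool_rot: [-179.9, -0.0, 94.9]
contact_force: [0.6, 0.1, -4.1]
grip_width: 0.482
t 9.50 pos [0.6156 0.2544 0.1189] rot [-1.7994e+02 -1.0000e-02  9.4940e+01] F [ 0.6  0.1 -4.1] gw 0.482 q [18. 15. 98.  0. 67. 13.]
tool shift [-0.0012  0.0007  0.0489] spin for yaw 0.039738534603387166
```

View pics/e1scene.png

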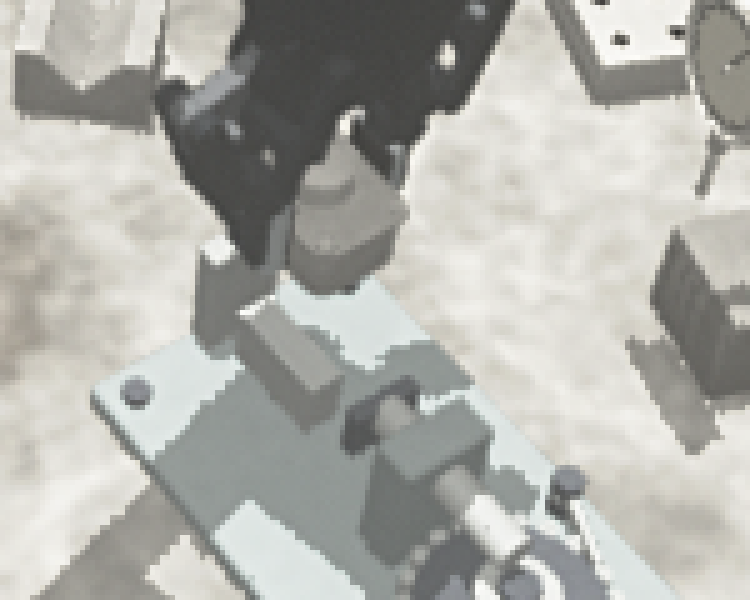

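View pics/e1top.png

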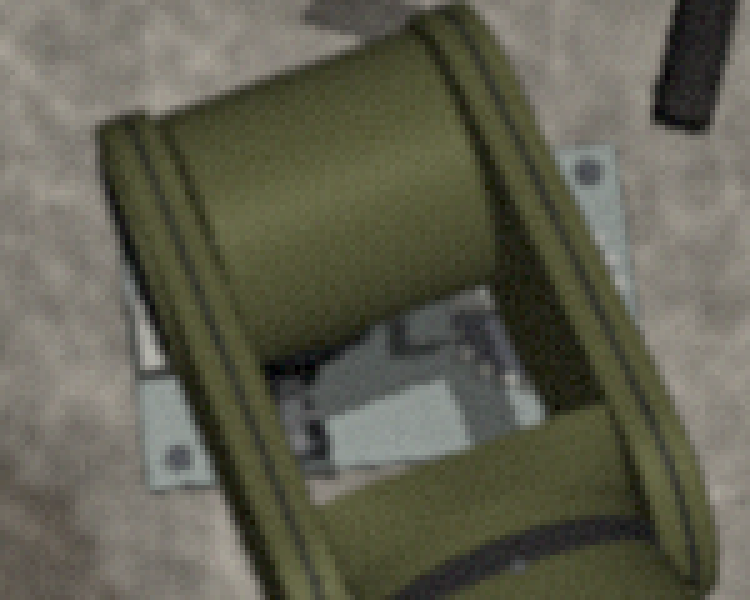

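```bash
python3 - <<'E'
from h import *
p=imaging.snapshot("scene");s=ctrl.read_state();t=s["tool_pos"]
P=np.array([[-21,-29.5,0],[21,-29.5,0],[-21,-29.5,29],[21,-29.5,29],[21,29.5,29],[-21,29.5,29],[0,0,39]])/1000
q=proj(p,T(t[0],t[1],np.radians(4.9),P+[0,0,t[2]-.0095]))
Q=np.array([[-8,40,40],[8,40,40],[8,86,40],[-8,86,40],[-17,92,68],[17,92,68]])/1000
r=proj(p,T(.6212,.1965,np.radians(4.9),Q))
im=cv2.resize(np.ascontiguousarray(p["color"][200:320,320:470,::-1]),(750,600),interpolation=3)
for k,c in ((q,(0,0,255)),(r,(0,200,0))):
    for u,v in k: cv2.circle(im,(int((u+.5-320)*5),int((v+.5-200)*5)),3,c,-1)
cv2.imwrite("pics/e2.png",im)
E
```

View pics/e2.png

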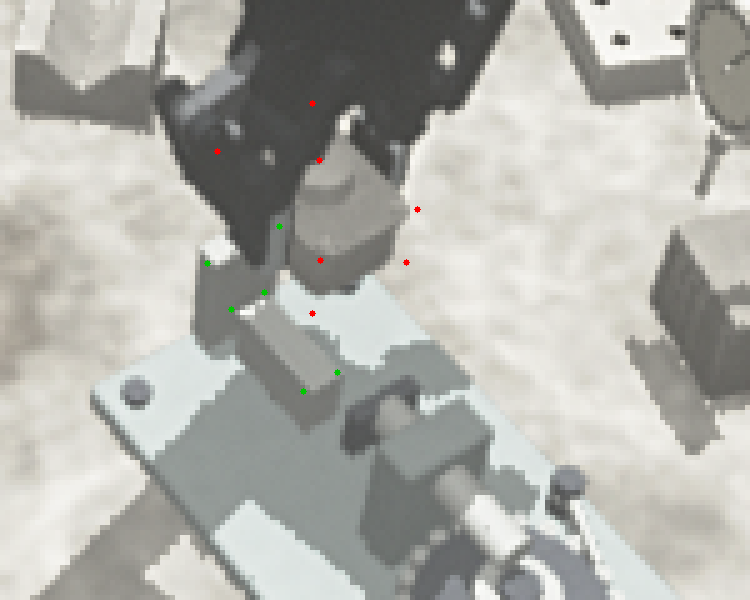

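```bash
python3 -m handwheel '[{"hand":1,"x":-0.003,"y":0,"z":0.015,"spin":0},{"hand":1,"x":0,"y":0,"z":0.02,"spin":0},{"hand":1,"x":0,"y":0,"z":0.015,"spin":0},{"hand":1,"x":0,"y":0,"z":0.006,"spin":0},{"hand":1,"x":0,"y":0,"z":0,"spin":0},{"hand":1,"x":0,"y":0,"z":0,"spin":0}]'; python3 w.py 0.6164 0.2513 0.05 94.9
cat > o.py <<'E'
from h import *
import sys
p=imaging.snapshot("scene");s=ctrl.read_state();t=s["tool_pos"]
im=cv2.resize(np.ascontiguousarray(p["color"][210:300,340:440,::-1]),(800,720),interpolation=3)
raw=im.copy()
def dr(P,c,z0):
    h=lambda X:tuple(int(v) for v in (proj(p,[X])[0]+.5-[340,210])*8)
    n=len(P)
    for i in range(n): cv2.line(im,h(P[i]),h(P[(i+1)%n]),c,1)
b=np.array([[-21,-29.5,0],[21,-29.5,0],[21,29.5,0],[-21,29.5,0]])/1000; zb=float(sys.argv[2]) if len(sys.argv)>2 else t[2]-.0095
x,y=(t[0],t[1]) if len(sys.argv)<5 else (float(sys.argv[3]),float(sys.argv[4]))
for z in(0,.029): dr(T(x,y,np.radians(4.9),b+[0,0,zb+z]),(0,0,255),0)
Q=np.array([[-8,40,40],[8,40,40],[8,86,40],[-8,86,40]])/1000
dr(T(.6218,.1943,np.radians(5.03),Q),(0,200,0),0)
S=np.array([[-17,92,68],[17,92,68],[17,92,12],[-17,92,12]])/1000
dr(T(.6218,.1943,np.radians(5.03),S),(0,200,200),0)
cv2.imwrite("pics/%s.png"%sys.argv[1],im[:600]);cv2.imwrite("pics/%sr.png"%sys.argv[1],raw[:600])
E
python3 o.py f1
```

```text
clock: 10.25
tool_pos: [0.6171, 0.2509, 0.0637]
tool_rot: [180.0, -0.0, 94.9]
contact_force: [-0.0, -0.6, -1.7]
grip_width: 0.479
t 10.25 pos [0.6171 0.2509 0.0637] rot [ 1.7996e+02 -1.0000e-02  9.4910e+01] F [-0.  -0.6 -1.7] gw 0.479 q [ 18.  18. 100.   0.  62.  13.]
tool shift [ 0.0005 -0.0006  0.0137] spin for yaw 0.014745427885330287
```

View pics/f1.png

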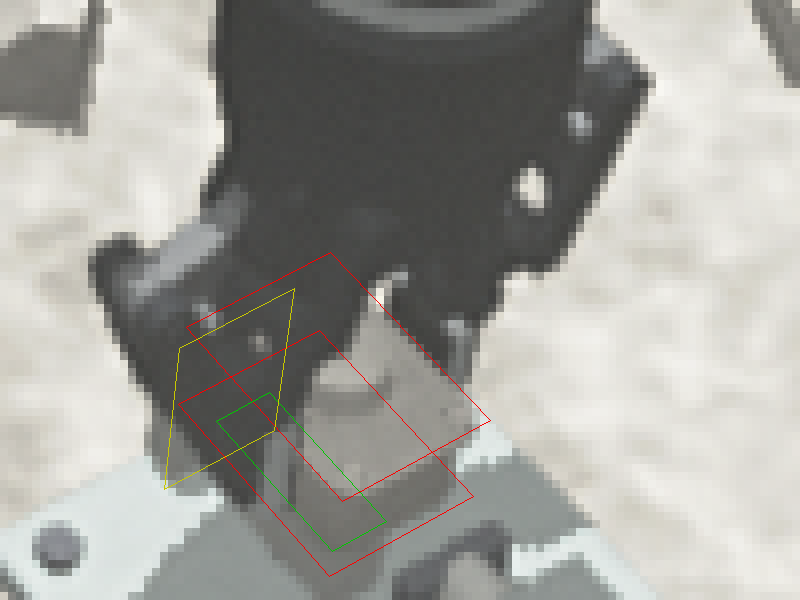

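View pics/f1r.png

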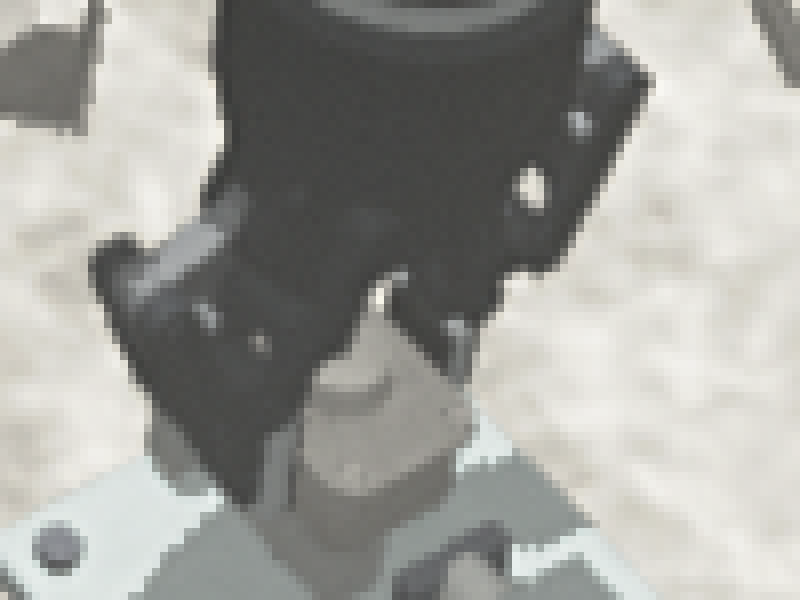

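```bash
python3 -m handwheel '[{"hand":1,"x":0,"y":0,"z":0.005,"spin":0},{"hand":1,"x":0,"y":0,"z":0.004,"spin":0},{"hand":1,"x":0,"y":0,"z":0.002,"spin":0},{"hand":1,"x":0,"y":0,"z":0,"spin":0},{"hand":1,"x":0,"y":0,"z":0,"spin":0}]'; python3 w.py 0.6164 0.2513 0.05 94.9
python3 -m handwheel '[{"hand":1,"x":0,"y":0,"z":0.001,"spin":0},{"hand":1,"x":0,"y":0,"z":0.001,"spin":0},{"hand":1,"x":0,"y":0,"z":0,"spin":0}]'
```

```text
clock: 10.8
tool_pos: [0.6167, 0.2507, 0.0522]
tool_rot: [-180.0, 0.0, 94.9]
contact_force: [0.7, -0.4, -3.7]
grip_width: 0.485
t 10.80 pos [0.6167 0.2507 0.0522] rot [-179.99    0.     94.92] F [ 0.7 -0.4 -3.7] gw 0.485 q [ 18.  19. 100.  -0.  61.  13.]
tool shift [ 0.0006 -0.0002  0.0022] spin for yaw 0.015290502661144956
clock: 11.1
tool_pos: [0.6166, 0.2507, 0.0502]
tool_rot: [-180.0, 0.0, 94.9]
contact_force: [-0.1, 0.0, -3.2]
grip_width: 0.484
```

```bash
python3 -m handwheel '[{"hand":1,"x":0,"y":0,"z":0.0005,"spin":0},{"hand":1,"x":0,"y":0,"z":0.0005,"spin":0},{"hand":1,"x":0,"y":0,"z":0,"spin":0}]';python3 -m handwheel '[{"hand":1,"x":0,"y":0,"z":0.0005,"spin":0},{"hand":1,"x":0,"y":0,"z":0,"spin":0}]'; python3 o.py f2 .04
```

```text
clock: 11.4
tool_pos: [0.6168, 0.2507, 0.0498]
tool_rot: [180.0, 0.0, 94.9]
contact_force: [-1.7, -1.1, 0.3]
grip_width: 0.484
clock: 11.6
tool_pos: [0.6168, 0.2507, 0.0498]
tool_rot: [-180.0, 0.0, 94.9]
contact_force: [-4.5, -2.4, 4.9]
grip_width: 0.481
```

View pics/f2.png

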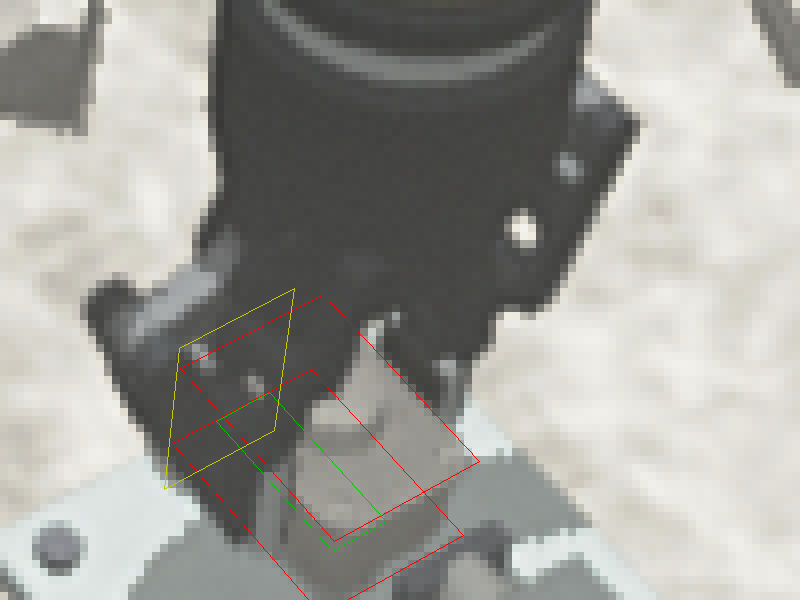

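```bash
python3 -m handwheel '[{"hand":0.05,"x":0,"y":0,"z":0,"spin":0},{"hand":0.0,"x":0,"y":0,"z":0,"spin":0},{"hand":-0.05,"x":0,"y":0,"z":0,"spin":0},{"hand":-0.1,"x":0,"y":0,"z":0,"spin":0},{"hand":-0.15,"x":0,"y":0,"z":0,"spin":0},{"hand":-0.25,"x":0,"y":0,"z":0,"spin":0},{"hand":-0.5,"x":0,"y":0,"z":0,"spin":0},{"hand":-0.9,"x":0,"y":0,"z":0,"spin":0},{"hand":-1,"x":0,"y":0,"z":0,"spin":0},{"hand":-1,"x":0,"y":0,"z":0,"spin":0},{"hand":-1,"x":0,"y":0,"z":-0.01,"spin":0},{"hand":-1,"x":0,"y":0,"z":-0.03,"spin":0},{"hand":-1,"x":0,"y":0,"z":-0.04,"spin":0},{"hand":-1,"x":0,"y":0,"z":-0.04,"spin":0},{"hand":-1,"x":0,"y":0,"z":-0.03,"spin":0},{"hand":-1,"x":0,"y":0,"z":0,"spin":0}]'; python3 o.py f3 .04 .617 .2507; cp pics/top0.png pics/xx.png; python3 -c "
from h import *
p=imaging.snapshot('top'); cv2.imwrite('pics/g1top.png',cv2.resize(np.ascontiguousarray(p['color'][160:280,310:460,::-1]),(750,600),interpolation=3))"
```

```text
clock: 13.25
tool_pos: [0.6199, 0.2518, 0.2071]
tool_rot: [179.3, -0.2, 94.9]
contact_force: [0.5, 1.3, 0.2]
grip_width: 1.002
```

View pics/f3.png

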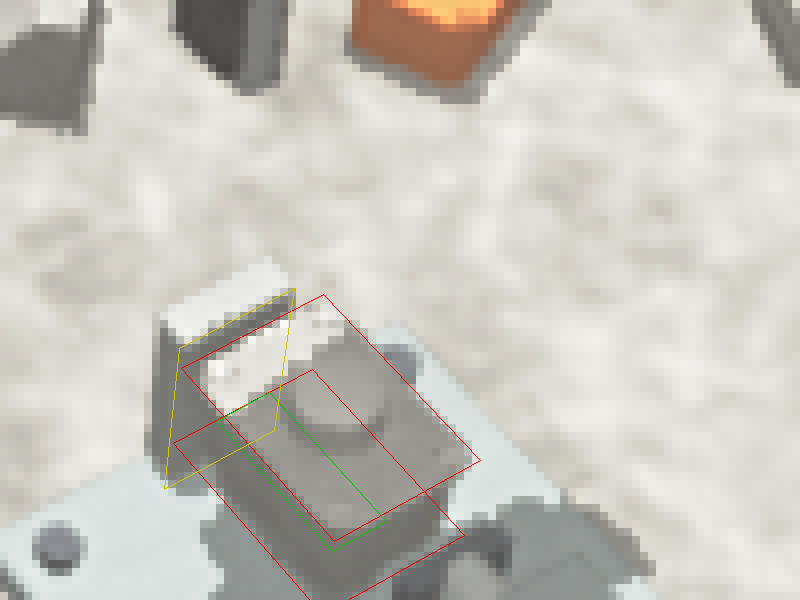

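View pics/g1top.png

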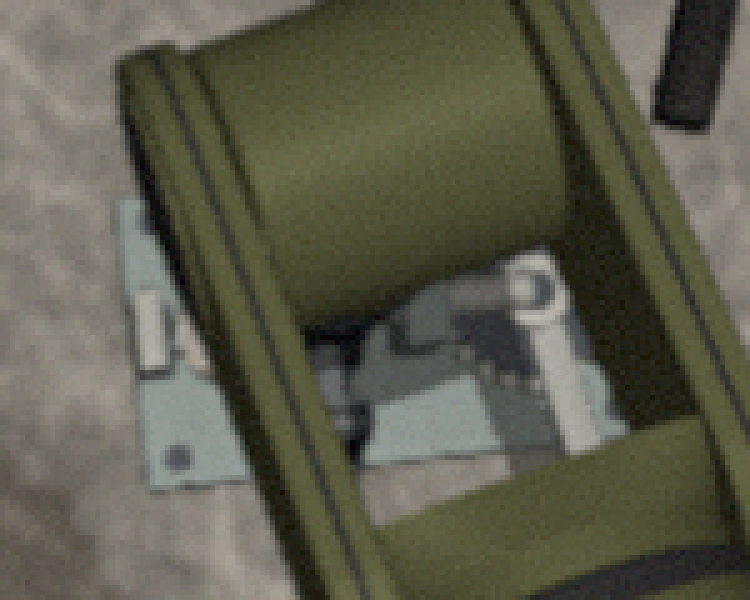

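```bash
python3 - <<'E'
from h import *
ps={n:imaging.snapshot(n) for n in("scene","top")}
for n,F in (("scene",(.6218,.1943,.0878)),("top",(.6207,.1977,.0842)),("mean",(.6212,.1963,.085))):
    ax=T(F[0],F[1],F[2],[[0,-.068,0]])[0]; print(n,"axis",ax[:2])
    if n=="mean":
        for q in(0,.1,.2,.55,.8,1.0,1.1): a=np.radians(200)-q+F[2]; print(q,(ax[:2]+.09*np.array([np.cos(a),np.sin(a)])).round(4))
        continue
    for px,z in ({"scene":[((392.3,336.6),.088),((390,350.5),.04)],"top":[((433.8,257),.088)]}[n]):
        k=onplane(ps[n],px,z); d=k-ax; print(k[:2],np.hypot(d[0],d[1]),"q",np.radians(200)-((np.arctan2(d[1],d[0])-F[2])%(2*np.pi)))
p=ps["scene"]
cv2.imwrite("pics/k1.png",cv2.resize(np.ascontiguousarray(p["color"][290:380,360:470,::-1]),(733,600),interpolation=3))
E
python3 w.py
```

```text
scene axis [0.62776273 0.12656193]
[0.54251236 0.10346774] 0.08832308631860748 q 0.17231681138922816
[0.54414164 0.1027112 ] 0.08695599434328026 q 0.15901959581237346
top axis [0.62641884 0.12994091]
[0.54093288 0.10767901] 0.08833708400676415 q 0.17850829620610753
mean axis [0.62697304 0.1285455 ]
0 [0.5453 0.0907]
0.1 [0.5419 0.099 ]
0.2 [0.5394 0.1077]
0.55 [0.5376 0.139 ]
0.8 [0.5429 0.1607]
1.0 [0.551  0.1768]
1.1 [0.5562 0.1841]
t 13.45 pos [0.6158 0.2505 0.1973] rot [-1.7986e+02  3.0000e-02  9.4920e+01] F [ 0.3  0.7 -0.1] gw 1.003 q [18. 11. 95.  0. 75. 13.]
```

View pics/k1.png

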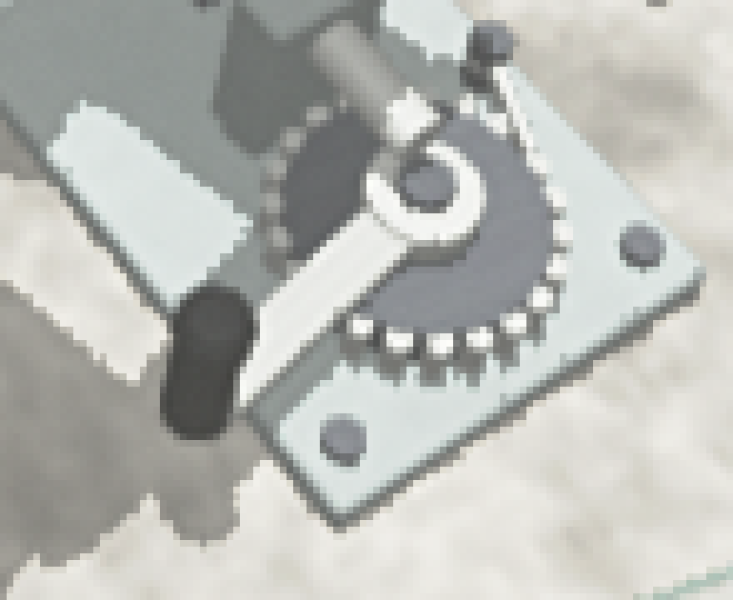

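```bash
python3 -m handwheel '[{"hand":-1,"x":0,"y":0,"z":0,"spin":-8.4},{"hand":-1,"x":0,"y":0,"z":0,"spin":-8.4},{"hand":-1,"x":0,"y":0,"z":0,"spin":-8.4},{"hand":-1,"x":0,"y":0,"z":0,"spin":-8.4},{"hand":-1,"x":0,"y":0,"z":0,"spin":-8.4},{"hand":-1,"x":0,"y":0,"z":0,"spin":-8.4},{"hand":-1,"x":0,"y":0,"z":0,"spin":-8.4},{"hand":-1,"x":0,"y":0,"z":0,"spin":-8.4},{"hand":-1,"x":0,"y":0,"z":0,"spin":-8},{"hand":-1,"x":0,"y":0,"z":0,"spin":0},{"hand":-1,"x":0,"y":0,"z":0,"spin":0}]'; python3 w.py 0.5405 0.105 0.14 170
```

```text
clock: 14.55
tool_pos: [0.616, 0.2505, 0.1971]
tool_rot: [-179.9, -0.1, 169.9]
contact_force: [-0.7, 0.5, -0.3]
grip_width: 0.998
t 14.55 pos [0.616  0.2505 0.1971] rot [-1.7993e+02 -1.4000e-01  1.6995e+02] F [-0.7  0.5 -0.3] gw 0.998 q [ 18.  11.  95.  -0.  75. -62.]
tool shift [ 0.0488 -0.1563  0.0574] spin for yaw -0.05203846790931266
```

```bash
python3 -m handwheel '[{"hand":-1,"x":0.004,"y":-0.012,"z":0,"spin":0},{"hand":-1,"x":0.007,"y":-0.024,"z":0,"spin":0},{"hand":-1,"x":0.008,"y":-0.026,"z":0,"spin":0},{"hand":-1,"x":0.008,"y":-0.026,"z":0,"spin":0},{"hand":-1,"x":0.008,"y":-0.026,"z":0.01,"spin":0},{"hand":-1,"x":0.008,"y":-0.024,"z":0.02,"spin":0},{"hand":-1,"x":0.006,"y":-0.018,"z":0.02,"spin":0},{"hand":-1,"x":0,"y":0,"z":0.007,"spin":0},{"hand":-1,"x":0,"y":0,"z":0,"spin":0},{"hand":-1,"x":0,"y":0,"z":0,"spin":0}]'; python3 w.py 0.5405 0.105 0.14 170
cat > k.py <<'E'
from h import *
import sys
p=imaging.snapshot("scene");t=ctrl.read_state()["tool_pos"]
im=cv2.resize(np.ascontiguousarray(p["color"][270:390,340:490,::-1]),(750,600),interpolation=3)
for z,c in ((t[2],(0,0,255)),(.088,(0,255,0)),(.06,(255,255,0))):
    u=(proj(p,[[t[0],t[1],z]])[0]+.5-[340,270])*5; cv2.circle(im,tuple(int(v) for v in u),3,c,-1)
cv2.imwrite("pics/%s.png"%sys.argv[1],im)
E
python3 k.py k2
```

```text
clock: 15.55
tool_pos: [0.5423, 0.1058, 0.1427]
tool_rot: [180.0, 0.1, 170.1]
contact_force: [-0.0, 0.5, -0.3]
grip_width: 1.0
t 15.55 pos [0.5423 0.1058 0.1427] rot [1.7997e+02 7.0000e-02 1.7010e+02] F [-0.   0.5 -0.3] gw 1.000 q [  5.  -1. 112.   0.  68. -75.]
tool shift [ 0.0017 -0.0011  0.0027] spin for yaw 0.10496817177420326
```

View pics/k2.png

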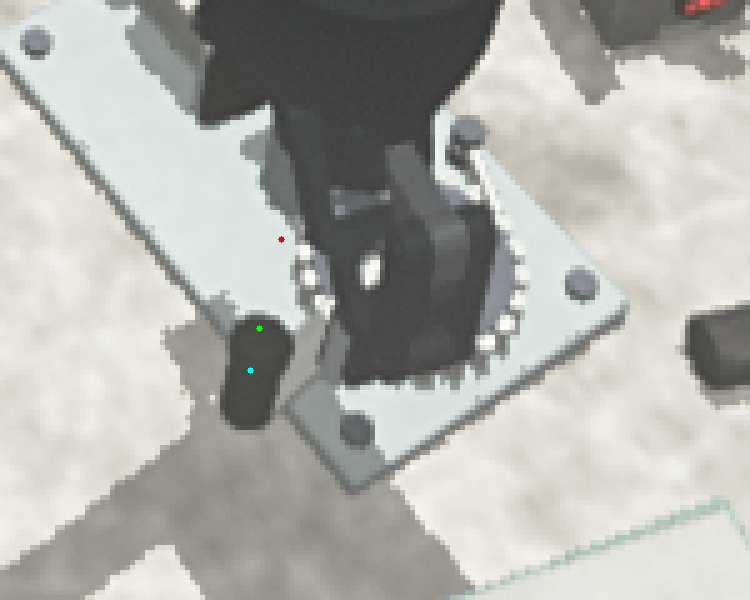

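```bash
python3 -m handwheel '[{"hand":-1,"x":0.0015,"y":-0.001,"z":0.015,"spin":0},{"hand":-1,"x":0,"y":0,"z":0.02,"spin":0},{"hand":-1,"x":0,"y":0,"z":0.02,"spin":0},{"hand":-1,"x":0,"y":0,"z":0.02,"spin":0},{"hand":-1,"x":0,"y":0,"z":0.015,"spin":0},{"hand":-1,"x":0,"y":0,"z":0,"spin":0},{"hand":-1,"x":0,"y":0,"z":0,"spin":0}]'; python3 w.py 0.5405 0.105 0.051 170
python3 k.py k3
```

```text
clock: 16.3
tool_pos: [0.5401, 0.1049, 0.0518]
tool_rot: [-180.0, -0.0, 170.1]
contact_force: [0.7, -0.1, 0.3]
grip_width: 1.003
t 16.30 pos [0.5401 0.1049 0.0518] rot [-1.8000e+02 -1.0000e-02  1.7013e+02] F [ 0.7 -0.1  0.3] gw 1.003 q [  5.   6. 115.   0.  59. -75.]
tool shift [-0.0003  0.0002  0.0008] spin for yaw 0.13286000658575858
```

View pics/k3.png

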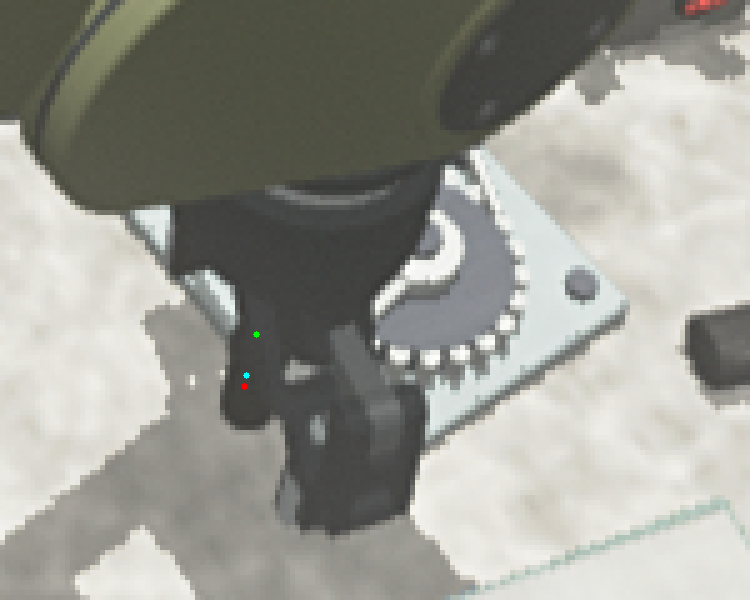

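Knob is between the fingers. I close gently.

```bash
python3 -m handwheel '[{"hand":0,"x":0,"y":0,"z":0,"spin":0},{"hand":0.2,"x":0,"y":0,"z":0,"spin":0},{"hand":0.4,"x":0,"y":0,"z":0,"spin":0},{"hand":0.5,"x":0,"y":0,"z":0,"spin":0},{"hand":0.6,"x":0,"y":0,"z":0,"spin":0},{"hand":1,"x":0,"y":0,"z":0,"spin":0},{"hand":1,"x":0,"y":0,"z":0,"spin":0},{"hand":1,"x":0,"y":0,"z":0,"spin":0},{"hand":1,"x":0,"y":0,"z":0,"spin":0}]' 40; python3 w.py
python3 k.py k4
```

```text
clock: 17.25
tool_pos: [0.5403, 0.1047, 0.0522]
tool_rot: [180.0, 0.0, 170.1]
contact_force: [-0.5, 0.2, 4.5]
grip_width: 0.217
t 17.25 pos [0.5403 0.1047 0.0522] rot [1.7999e+02 3.0000e-02 1.7011e+02] F [-0.5  0.2  4.5] gw 0.217 q [  5.   6. 115.   0.  59. -75.]
```

View pics/k4.png

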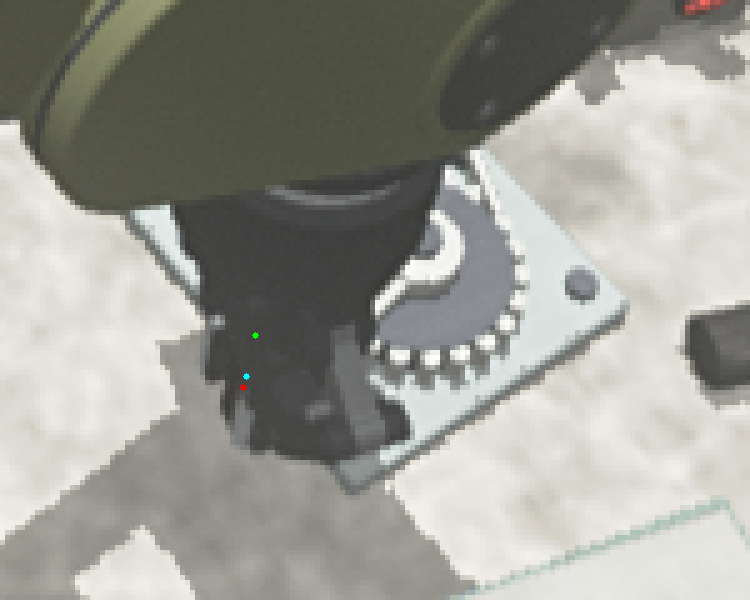

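```bash
cat > arc.py <<'E'
from h import *
import sys
A=np.array([.6270,.1285]);F=.085
s=ctrl.read_state();t=s["tool_pos"][:2];d=t-A
q0=np.radians(200)+F-np.arctan2(d[1],d[0])%(2*np.pi)
print("q now %.3f r %.4f yaw %.2f F %s t %.2f gw %.3f"%(q0,np.hypot(*d),s["tool_rot"][2],np.round(s["contact_force"],1),s["clock"],s["grip_width"]))
if len(sys.argv)>1:
    y=np.radians(s["tool_rot"][2]);R=np.array([[np.cos(y),np.sin(y)],[np.sin(y),-np.cos(y)]])
    qs=np.linspace(q0,float(sys.argv[1]),int(sys.argv[2])+1)
    P=[A+.09*np.array([np.cos(np.radians(200)+F-q),np.sin(np.radians(200)+F-q)]) for q in qs]; P[0]=t
    print(np.round([R.T@(P[i+1]-P[i]) for i in range(len(qs)-1)],4).tolist())
E
python3 arc.py 0.53 12
```

```text
q now 0.167 r 0.0899 yaw 170.12 F [-0.   0.4  4.3] t 17.30 gw 0.223
[[0.0012, 0.0024], [0.001, 0.0025], [0.001, 0.0025], [0.0009, 0.0026], [0.0008, 0.0026], [0.0007, 0.0026], [0.0007, 0.0026], [0.0006, 0.0027], [0.0005, 0.0027], [0.0004, 0.0027], [0.0003, 0.0027], [0.0002, 0.0027]]
```

```bash
python3 -m handwheel '[{"hand":1,"x":0.0012,"y":0.0024,"z":0,"spin":0},{"hand":1,"x":0.001,"y":0.0025,"z":0,"spin":0},{"hand":1,"x":0.001,"y":0.0025,"z":0,"spin":0},{"hand":1,"x":0.0009,"y":0.0026,"z":0,"spin":0},{"hand":1,"x":0.0008,"y":0.0026,"z":0,"spin":0},{"hand":1,"x":0.0007,"y":0.0026,"z":0,"spin":0}]'; python3 arc.py;  python3 -m handwheel '[{"hand":1,"x":0.0007,"y":0.0026,"z":0,"spin":0},{"hand":1,"x":0.0006,"y":0.0027,"z":0,"spin":0},{"hand":1,"x":0.0005,"y":0.0027,"z":0,"spin":0}]';python3 arc.py 0.53 3
```

```text
clock: 17.9
tool_pos: [0.5367, 0.1185, 0.052]
tool_rot: [-179.7, -0.0, 170.1]
contact_force: [-2.4, -14.0, 8.6]
grip_width: 0.221
q now 0.323 r 0.0909 yaw 170.12 F [ -2.4 -14.    8.6] t 17.90 gw 0.221
clock: 18.2
tool_pos: [0.5354, 0.1262, 0.0519]
tool_rot: [-179.7, -0.2, 170.1]
contact_force: [-5.7, -13.6, 9.4]
grip_width: 0.217
q now 0.409 r 0.0916 yaw 170.08 F [ -5.7 -13.6   9.4] t 18.20 gw 0.217
[[-0.0009, 0.0039], [0.0005, 0.0036], [0.0004, 0.0036]]
```

```bash
python3 -m handwheel '[{"hand":1,"x":-0.0005,"y":0.003,"z":0,"spin":0},{"hand":1,"x":0,"y":0.003,"z":0,"spin":0}]'; python3 arc.py;  python3 -m handwheel '[{"hand":1,"x":0,"y":0.003,"z":0,"spin":0},{"hand":1,"x":0,"y":0.002,"z":0,"spin":0},{"hand":1,"x":0,"y":0,"z":0,"spin":0}]';python3 arc.py 0.53 2; python3 - <<'E'
from h import *
p=imaging.snapshot("scene")
cv2.imwrite("pics/m1.png",cv2.resize(np.ascontiguousarray(p["color"][240:385,320:480,::-1]),(662,600),interpolation=3))
E
```

```text
clock: 18.4
tool_pos: [0.5364, 0.1341, 0.0518]
tool_rot: [-179.9, -0.3, 170.0]
contact_force: [-7.6, -5.5, 10.6]
grip_width: 0.22
q now 0.496 r 0.0907 yaw 170.04 F [-7.6 -5.5 10.6] t 18.40 gw 0.220
clock: 18.7
tool_pos: [0.5377, 0.1395, 0.0518]
tool_rot: [-179.9, -0.2, 170.1]
contact_force: [-4.9, -4.1, 7.1]
grip_width: 0.219
q now 0.557 r 0.0900 yaw 170.11 F [-4.9 -4.1  7.1] t 18.70 gw 0.219
[[-0.0, -0.0012], [-0.0001, -0.0012]]
```

View pics/m1.png

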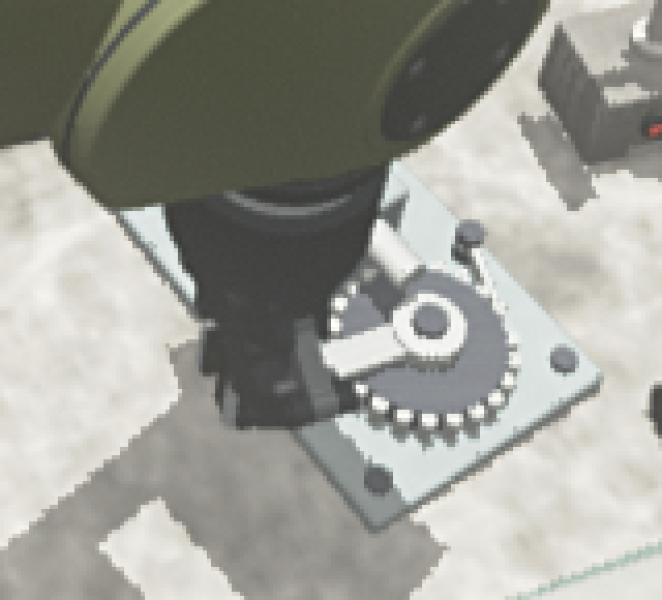

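```bash
python3 arc.py 0.79 9
```

```text
q now 0.557 r 0.0900 yaw 170.11 F [-4.3 -2.9  7.4] t 18.75 gw 0.219
[[0.0001, 0.0023], [0.0, 0.0023], [-0.0, 0.0023], [-0.0001, 0.0023], [-0.0002, 0.0023], [-0.0002, 0.0023], [-0.0003, 0.0023], [-0.0003, 0.0023], [-0.0004, 0.0023]]
```

```bash
python3 -m handwheel '[{"hand":1,"x":0,"y":0.0023,"z":0,"spin":0},{"hand":1,"x":0,"y":0.0023,"z":0,"spin":0},{"hand":1,"x":0,"y":0.0023,"z":0,"spin":0},{"hand":1,"x":-0.0001,"y":0.0023,"z":0,"spin":0}]';python3 arc.py; python3 -m handwheel '[{"hand":1,"x":-0.0002,"y":0.0023,"z":0,"spin":0},{"hand":1,"x":-0.0003,"y":0.0023,"z":0,"spin":0}]';python3 arc.py; python3 -m handwheel '[{"hand":1,"x":-0.0004,"y":0.0023,"z":0,"spin":0},{"hand":1,"x":-0.0005,"y":0.0023,"z":0,"spin":0}]';python3 arc.py 0.8 2
```

```text
clock: 19.15
tool_pos: [0.5381, 0.1459, 0.0515]
tool_rot: [-179.6, -0.4, 170.1]
contact_force: [-10.5, -14.7, 13.2]
grip_width: 0.215
q now 0.628 r 0.0906 yaw 170.11 F [-10.5 -14.7  13.2] t 19.15 gw 0.215
clock: 19.35
tool_pos: [0.5389, 0.1509, 0.0514]
tool_rot: [-179.6, -0.5, 170.1]
contact_force: [-11.1, -8.1, 12.7]
grip_width: 0.219
q now 0.683 r 0.0909 yaw 170.06 F [-11.1  -8.1  12.7] t 19.35 gw 0.219
clock: 19.55
tool_pos: [0.5418, 0.1571, 0.0515]
tool_rot: [-179.9, -0.3, 170.0]
contact_force: [-6.6, -3.7, 7.3]
grip_width: 0.215
q now 0.757 r 0.0899 yaw 170.03 F [-6.6 -3.7  7.3] t 19.55 gw 0.215
[[-0.0002, 0.0019], [-0.0003, 0.0019]]
```

```bash
python3 -m handwheel '[{"hand":1,"x":-0.0003,"y":0.002,"z":0,"spin":0},{"hand":1,"x":-0.0004,"y":0.002,"z":0,"spin":0},{"hand":1,"x":0,"y":0,"z":0,"spin":0},{"hand":1,"x":0,"y":0,"z":0,"spin":0}]';python3 arc.py 1.06 10;  python3 - <<'E'
from h import *
p=imaging.snapshot("scene")
cv2.imwrite("pics/m2.png",cv2.resize(np.ascontiguousarray(p["color"][240:385,320:480,::-1]),(662,600),interpolation=3))
p=imaging.snapshot("top")
cv2.imwrite("pics/m2t.png",cv2.resize(np.ascontiguousarray(p["color"][160:280,310:460,::-1]),(750,600),interpolation=3))
E
```

```text
clock: 19.95
tool_pos: [0.5433, 0.1608, 0.0514]
tool_rot: [-179.9, -0.3, 170.0]
contact_force: [-5.9, -5.2, 7.9]
grip_width: 0.22
q now 0.803 r 0.0897 yaw 170.05 F [-5.9 -5.2  7.9] t 19.95 gw 0.220
[[-0.0002, 0.0023], [-0.0005, 0.0023], [-0.0006, 0.0022], [-0.0007, 0.0022], [-0.0007, 0.0022], [-0.0008, 0.0022], [-0.0008, 0.0022], [-0.0009, 0.0021], [-0.0009, 0.0021], [-0.001, 0.0021]]
```

View pics/m2.png

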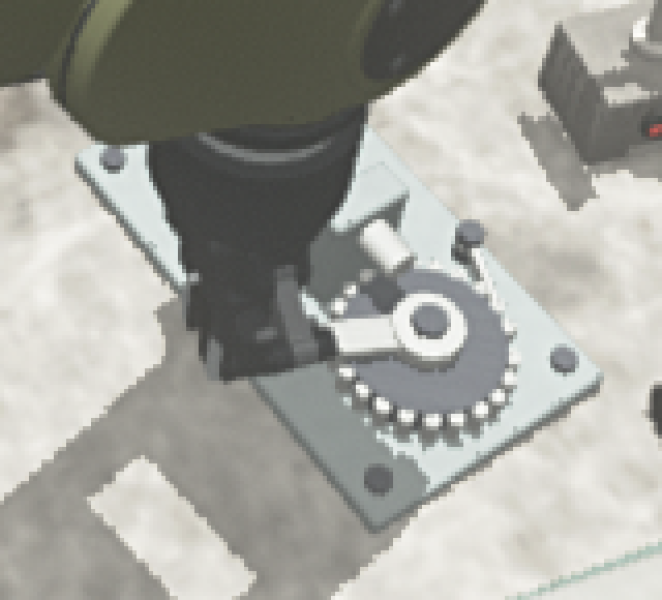

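View pics/m2t.png

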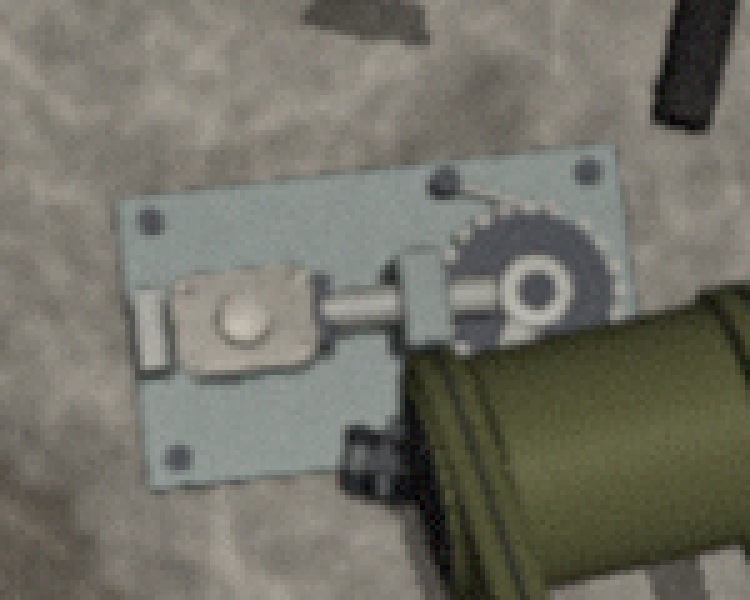

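The top view shows the housing upright on the rest near the stop (245,320 in the crop). The pad at (322,315) is at its face, and two clicks are done. Now the third.

```bash
python3 -m handwheel '[{"hand":1,"x":-0.0003,"y":0.0023,"z":0,"spin":0},{"hand":1,"x":-0.0005,"y":0.0023,"z":0,"spin":0},{"hand":1,"x":-0.0006,"y":0.0022,"z":0,"spin":0},{"hand":1,"x":-0.0007,"y":0.0022,"z":0,"spin":0}]';python3 arc.py; python3 -m handwheel '[{"hand":1,"x":-0.0007,"y":0.0022,"z":0,"spin":0},{"hand":1,"x":-0.0008,"y":0.0022,"z":0,"spin":0}]';python3 arc.py; python3 -m handwheel '[{"hand":1,"x":-0.0008,"y":0.0022,"z":0,"spin":0}]';python3 arc.py 1.06 3
```

```text
clock: 20.45
tool_pos: [0.5452, 0.1678, 0.0512]
tool_rot: [-179.6, -0.5, 170.1]
contact_force: [-14.7, -9.9, 13.7]
grip_width: 0.217
q now 0.882 r 0.0907 yaw 170.08 F [-14.7  -9.9  13.7] t 20.45 gw 0.217
clock: 20.65
tool_pos: [0.5474, 0.1715, 0.051]
tool_rot: [-179.6, -0.5, 170.1]
contact_force: [-11.3, -10.3, 10.6]
grip_width: 0.214
q now 0.929 r 0.0905 yaw 170.12 F [-11.3 -10.3  10.6] t 20.65 gw 0.214
clock: 20.75
tool_pos: [0.549, 0.1742, 0.0511]
tool_rot: [-179.7, -0.4, 170.1]
contact_force: [-10.9, -9.7, 11.0]
grip_width: 0.213
q now 0.964 r 0.0904 yaw 170.07 F [-10.9  -9.7  11. ] t 20.75 gw 0.213
[[-0.0015, 0.0025], [-0.0011, 0.0027], [-0.0012, 0.0026]]
```

```bash
python3 -m handwheel '[{"hand":1,"x":-0.001,"y":0.0022,"z":0,"spin":0},{"hand":1,"x":-0.001,"y":0.0022,"z":0,"spin":0}]';python3 arc.py; python3 -m handwheel '[{"hand":1,"x":-0.001,"y":0.0022,"z":0,"spin":0},{"hand":1,"x":-0.001,"y":0.0018,"z":0,"spin":0},{"hand":1,"x":0,"y":0,"z":0,"spin":0},{"hand":1,"x":0,"y":0,"z":0,"spin":0}]';python3 arc.py 1.08 2
```

```text
clock: 20.95
tool_pos: [0.5532, 0.1794, 0.0512]
tool_rot: [-179.9, -0.2, 170.1]
contact_force: [-5.1, -4.7, 5.7]
grip_width: 0.218
q now 1.038 r 0.0896 yaw 170.06 F [-5.1 -4.7  5.7] t 20.95 gw 0.218
clock: 21.35
tool_pos: [0.5559, 0.1828, 0.0511]
tool_rot: [-179.9, -0.2, 170.1]
contact_force: [-5.3, -4.5, 4.6]
grip_width: 0.215
q now 1.087 r 0.0895 yaw 170.08 F [-5.3 -4.5  4.6] t 21.35 gw 0.215
[[0.0006, -0.0], [0.0001, -0.0003]]
```

```bash
python3 - <<'E'
from h import *
p=imaging.snapshot("scene")
cv2.imwrite("pics/n1.png",cv2.resize(np.ascontiguousarray(p["color"][240:385,320:480,::-1]),(662,600),interpolation=3))
ax=T(.6218,.1943,.0878,[[0,-.068,.04]])[0]
for q in(1.0,1.09,1.2):
    a=np.radians(200)-q+.0878;
    print(q,[((proj(p,[ax+r*np.array([np.cos(a),np.sin(a),0])])[0]+.5-[320,240])*4.138).round(0).tolist() for r in(0,.03,.06)])
p=imaging.snapshot("top")
cv2.imwrite("pics/n1t.png",cv2.resize(np.ascontiguousarray(p["color"][160:280,310:460,::-1]),(750,600),interpolation=3))
E
python3 arc.py
```

```text
1.0 [[427.0, 328.0], [355.0, 324.0], [284.0, 319.0]]
1.09 [[427.0, 328.0], [355.0, 318.0], [284.0, 308.0]]
1.2 [[427.0, 328.0], [356.0, 311.0], [286.0, 295.0]]
q now 1.086 r 0.0895 yaw 170.07 F [-3.8 -5.3  5. ] t 21.45 gw 0.214
```

View pics/n1.png

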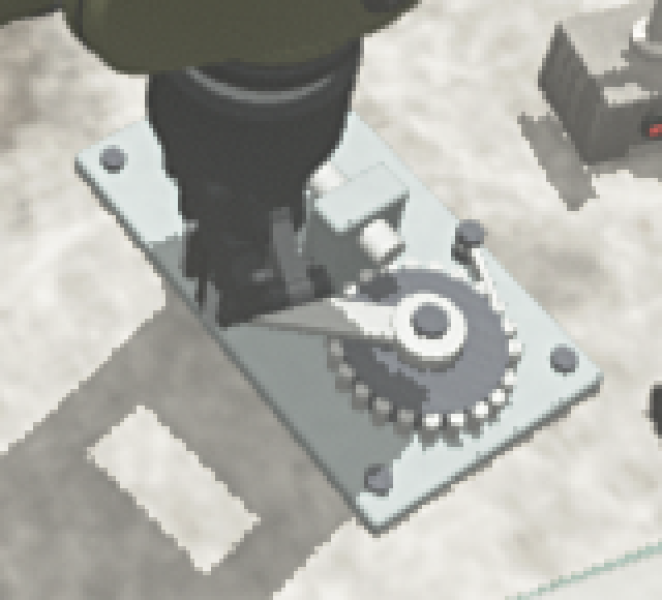

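View pics/n1t.png

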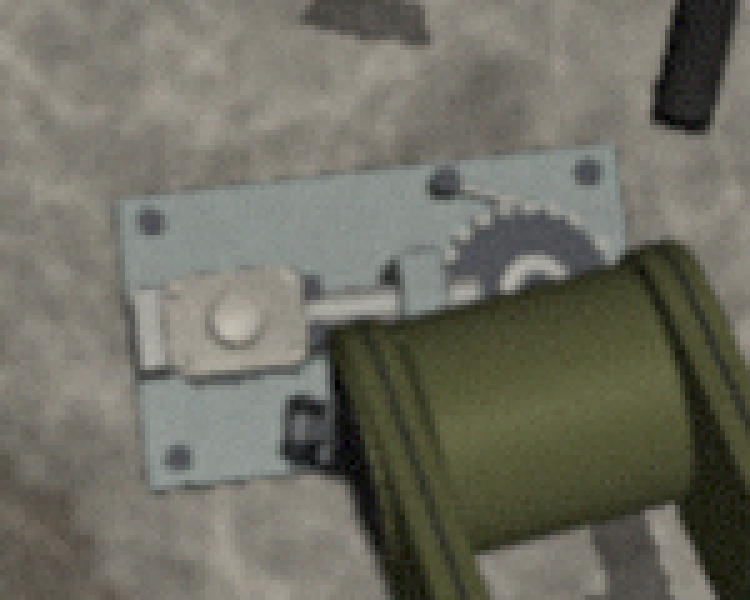

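```bash
python3 -m handwheel '[{"hand":1,"x":0,"y":0,"z":0,"spin":0},{"hand":1,"x":0,"y":0,"z":0,"spin":0},{"hand":1,"x":0,"y":0,"z":0,"spin":0}]'; python3 arc.py; python3 -c "
from rig import hand_in; print(hand_in())"
```

```text
clock: 21.75
tool_pos: [0.5559, 0.1828, 0.0511]
tool_rot: [-179.9, -0.2, 170.1]
contact_force: [-4.8, -5.3, 5.2]
grip_width: 0.218
q now 1.086 r 0.0895 yaw 170.07 F [-4.8 -5.3  5.2] t 21.75 gw 0.218
the job is handed in; nothing more can be done
None
```

I stood the grey housing upright on the rest about 6–8 mm short of the stop and let go. Then I gripped the black knob and swung the lever clockwise through three clicks. I handed in at 21.8 s, still holding the knob.

**Last checks:**
- **Lever:** the angle worked out from the tool position was 1.086 rad and steady. The force on the tool dropped at about 0.42, 0.7 and 1.0 rad, which fits three clicks and no fourth. The lever bar in the scene picture agrees, at roughly 1.05–1.08 rad.
- **Housing:** the last top picture shows it square on the rest against the stop, with the pad on its back face and the fingers clear of it.
- **Grip:** the opening was about 18.5 mm, which matches the 18 mm knob.

**Not confirmed or in disagreement:**
- I could not measure the pad force. By the fixture data it should be about 9 N.
- The two cameras disagreed by about 3 mm along y, so I used the mean and checked each placing within one camera.
- During the swing the force on the tool reached about 13–22 N, above the 5–10 N stated for the knob, partly because the tool ran about 1 mm off the knob's circle.
- I did not measure the V-block, fitting and bearing again at the end. I did not see the arm touch them.

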